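# Move the guard basket from the drip rack to the station rack

### The arm

A 7-joint arm with a two-finger parallel gripper is mounted at the origin on the work surface. World frame = base frame: x ahead of the robot, y to its left, z up, the work surface at z = 0. Lengths are in m, angles in rad, forces in N, time in s.
With the tool pointing down it reaches from about 0.4 to 0.85 m from the base axis. Payload 10.4 kg.
Tool frame: the origin (TCP) lies on the centre line of the jaws, within the pads' length; the fingertips stand 25 mm ahead of it and the grasp point (between the pads) lies 6 mm ahead of it (arm.tip_extent is the distance from the TCP to the fingertips, in m); y points along the fingers, x is the direction in which the jaws open and shut, and the axes are right-handed (so a half turn about y gives the same grasp; the last joint's range is limited). The gripper opens to 87 mm and grips with 3 to 60 N. Pads are 19 mm wide; open, the fingers measure 117 mm over their backs; the gripper's body (75 mm by 190 mm) begins 51 mm behind the grasp point.
Start: joints at [-1.199, 0.332, -0.065, 1.46, 0.022, 1.35, -0.088], TCP at [0.24, 0.577, 0.248] pointing down, gripper open.
Joint ranges: [-2.6, 2.6], [-0.5, 2.12], [-1.47, 1.34], [0.16, 2.42], [-1.27, 4.41], [0.06, 2.06], [-2.6, 2.6]. Speed limits (rad/s): [2.22, 2.22, 2.79, 2.79, 3.14, 3.14, 3.14].

### API

Orientations are given as a rotation vector (axis times angle).
In Python, from bench import arm gives the robot as it stands.
- The arm moves only by the tool play_rows, never from a script. Its argument "moves" is a list of rows, each a list of 3 entries, a list of its own where there are three numbers: the shift along the tool's x, y, z as a fraction of full scale, then the turn, a rotation vector about the tool's x, y, z as a fraction of full scale, then the opening, from 0 (shut) to 1 (fully open). In form: [[[dx, dy, dz], [ax, ay, az], claw], ...]. A call has 1 to 5 rows; each row shifts and turns the pose as measured when the row begins, along the tool's axes as they then stand; what a row does not reach is not made up. Full scale, the value 1, is 0.75 m for a shift and 30 degrees for a turn. A row lasts 1/12 s, in which the tool goes at most 41.7 mm and 7.16 degrees, less where a joint would pass 70% of its speed; a pose out of reach is approached as far as the arm can. A call with a number of a shift or a turn outside -1 to 1 is refused whole. A call with a gripper value outside its range is refused whole. The fingers move at their own pace and stop on an object; the grip force is fixed at half the most. Time passes only in rows, so rows that do not move let the fingers close. It gives the time, the measured TCP pose, the force and the opening at its end, in the units of the state.
- arm.observe(): the state, without advancing time (a new reading comes with each control period).
- arm.get_image(name): name is "side" or "top" or "wrist"; returns the picture (480x640x3 uint8, red, green, blue); there is no depth.
- arm.camera_info(name): a dict with "K" (3x3 intrinsics, pixels), "dist" ([k1, k2, p1, p2, k3] as OpenCV has them; the pictures are not rectified), "R" (3x3) and "t" (3): a world point X has camera coordinates R X + t; the wrist camera has in their place "tool_from_camera" (4x4, takes a point from camera to tool coordinates, whose origin is the TCP and whose axes are the tool frame's). Camera axes: x right, y down, z forward; pixel columns grow to the right and rows downward; lengths in m; the calibration is good to about 2 mm. A picture is of the moment at which its call begins: read the wrist's pose just before it. camera_info takes no time and is no camera call.
- arm.job_done(): hands the job in, once; it reports no verdict.
The state is a dict: "time_s": time; "q": joint angles; "joint_vel": joint speeds; "joint_torque": joint torques, N m; "tool_pos": TCP position; "orientation": TCP orientation; "force": force on the tool from outside, world axes, zero at the start; "wrist_torque": the same for the moment, N m; "gripper_width": finger opening in m.
Only numpy, scipy, OpenCV 4.12 (cv2) and the standard library are available. Lean on these libraries where they do the work, as an engineer would, in place of code of your own. Each camera call takes 0.05 s, during which the arm holds its last target.

### The job

Take the wire basket of clipper guards off the drip rack and, keeping it level and not setting it down anywhere, hang both its hooks over the top bar of the station rack, on the open stretch well short of the stop collar. Then, with the hooks riding on the bar, slide it gently along until its hook comes up against the collar, without shifting the collar, and let go. Don't press hard on the station rack, keep both guards in the basket and leave the other things on the counter alone.

Things in the scene. Friction and masses are not known exactly. Their poses are not given: they have to be found in the camera images.
- basket_grip (a point): Centre of the basket's carrying handle: a straight round black bar, 16 mm diameter, 124 mm long (y), on two uprights over the basket's middle. Basket axes: z up, y along the handle, x towards the hooks. Floor 135 mm below this point, rim 75 mm below. The hooks go over a bar with the basket level when this point is 49 to 51 mm before (-x) the bar's axis, and sit when it is 50 mm above it.
- basket: Steel wire basket, 84 (x) by 130 (y) by 60 mm tall, 0.3 to 0.5 kg, origin in the middle of its underside; the foot of its back (lowest 16 mm) slopes in by 8 mm. It starts on the drip rack, two flat hooks on its +x side over the top bar, tongues against the bar's far side and its back leaning on the lower bar: so it hangs level to about 0.035 rad (top away from the rack).
- hook_left (a point): Seat of the basket's left (+y) hook: the point under the hook's top that rests on the bar right above its axis; 51, +50, -45 mm (x, y, z) from basket_grip. The hook is an inverted U, 12 mm wide (y), 14 mm wide inside (9 mm to -x, 5 mm to +x of this point), its rear tongue 25 mm deep: lift 30 mm to clear a bar. Its outer side, 6 mm further to +y, is what meets the collar.
- hook_right (a point): Seat of the right (-y) hook, the same: 51, -50, -45 mm from basket_grip.
- drip_bar (a point): Middle of the axis of the drip rack's top bar, 165 mm above the counter: 10 mm diameter, 240 mm long along y, between two posts; x points away from the basket's side. A lower bar 60 mm below keeps the basket level.
- drip_rack: The drip rack, fixed on a ribbed drip tray; origin on the counter under drip_bar. Which rack stands left and which right changes.
- station_bar (a point): Middle of the axis of the station rack's top bar, 165 mm above the counter: 10 mm diameter, 300 mm long along y, a post (14 mm thick, rising 8 mm over the bar's axis) at each end; x points away from the robot's side, where the basket hangs. A lower bar 60 mm below, its front 7 mm before the top bar's axis, stops the basket's back so that it hangs level.
- station_rack: The station rack, fixed; origin under station_bar, same axes. Its y < 0 half is open. A comb cup hangs at y +92 to +140 mm, up to 58 mm before the bar, combs 70 mm above it. The stop collar, a dark clamp ring (24 mm diameter, 14 mm wide, thumb screw on top), grips the bar's +y half; its face for the hook lies anywhere from y = +18 to +63 mm; its place is not measured and must be seen or felt. It slips at about 15 N.
- clipper: Bystander: black cordless hair clipper lying behind the racks, 175 x 46 x 38 mm, origin under its middle, x along it.
- pump_bottle: Bystander: black pump bottle behind the racks, 64 mm diameter, 195 mm tall, origin under its middle.
- wax_jar: Bystander: round jar behind the racks, 70 mm diameter, 50 mm tall, origin under its middle.
- guard_a_center (a point): Centre of a black clipper guard, 46 x 44 x 22 mm, 20 g, lying loose in the basket.
- guard_b_center (a point): Centre of the second guard, 50 x 44 x 28 mm, 20 g, loose in the basket.
There are look-alikes about, which are no part of the job. Of the things that look like the basket, the largest one is meant.

How it is judged:
On the way, in this order (a step that is already met when the one before it is completed fails the run):
1. the basket is lifted clear of the drip rack (contact force between basket and drip_rack below 0.05 N and distance of basket_grip from where it was at the start of the episode above 0.022 m), for 0.2 s.
2. both hooks sit on the top bar of the station rack, the near hook still at least 10 mm short of the collar (z of hook_left in the frame of station_bar between 0.002 and 0.008 m and x of hook_left in the frame of station_bar between -0.006 and 0.006 m and z of hook_right in the frame of station_bar between 0.002 and 0.008 m and x of hook_right in the frame of station_bar between -0.006 and 0.006 m and contact force between basket and station_rack above 1 N and y of collar in the frame of basket above 0.073 m), for 0.2 s.
3. riding on the bar, the basket's hook touches the collar (z of hook_left in the frame of station_bar between 0.002 and 0.008 m and x of hook_left in the frame of station_bar between -0.006 and 0.006 m and z of hook_right in the frame of station_bar between 0.002 and 0.008 m and x of hook_right in the frame of station_bar between -0.006 and 0.006 m and contact force between basket and collar above 0.3 N), for 0.05 s.
At the end, for the whole second after the job is handed in: The basket hangs level (within 0.07 rad), at rest and released, both hooks on the station rack's top bar (seats within 3 mm of height, 6 mm across), left hook against the collar (gap at most 2 mm), both guards in it; collar shifted at most 2 mm, bystanders 15 mm (z of hook_left in the frame of station_bar between 0.002 and 0.008 m and x of hook_left in the frame of station_bar between -0.006 and 0.006 m and z of hook_right in the frame of station_bar between 0.002 and 0.008 m and x of hook_right in the frame of station_bar between -0.006 and 0.006 m and y of collar in the frame of basket between 0.06 and 0.065 m and angle between basket's own z axis and vertical below 0.07 rad and linear speed of basket below 0.02 m/s and distance between each of guard_a_center, guard_b_center and basket below 0.07 m); the robot touches nothing.
It fails at once if the basket tips more than 0.2 rad (11 degrees) or a guard falls out of it (angle between basket's own z axis and vertical above 0.2 rad or distance between any of guard_a_center, guard_b_center and basket above 0.12 m).
It fails at once if the basket is set down (its floor comes within 40 mm of the counter) (height (world z) of basket below 0.04 m).
It fails at once if the stop collar is shifted along the bar by more than 2 mm (distance of collar from where it was at the start of the episode above 0.002 m).
It fails at once if the basket presses on the station rack with more than 35 N (contact force between basket and station_rack above 35 N).
It fails at once if a bystander (clipper, pump bottle, wax jar) is moved more than 15 mm (distance of any of clipper, pump_bottle, wax_jar from where it was at the start of the episode above 0.015 m).
It also fails if it takes over 72 s, if anything falls off the work surface, if the arm or the gripper's body presses on something with over 40 N, if the wrist force passes 120 N, or if a joint passes its speed limit or range.

## Working session

There is one attempt and no reset: what is moved stays moved. The work goes in short steps, Python scripts to look and compute and a tool call to move; the robot and the scene stay as the last step left them, time stands still between calls to the robot, and variables do not carry over. Pictures are saved under pics/ and viewed, and the job is handed in when it is done.

Besides the shell and the picture viewer there is one more tool, called after "Emit:" as name([rows], argument=value, ...), one row to a line, values as JSON. play_rows: Moves the arm, as the interface text tells. Its arguments: {"type":"object","properties":{"moves":{"type":"array"}},"required":["moves"]}

```bash
ls; mkdir -p pics
python3 - <<'E'
from bench import arm
import cv2
print(arm.observe())
for n in ["side","top","wrist"]:
    im=arm.get_image(n); cv2.imwrite(f"pics/{n}0.png",im[:,:,::-1])
    print(n,arm.camera_info(n))
E
```

```text
pics
{'time_s': 0.0, 'q': array([-1.19857551,  0.33289702, -0.06465669,  1.46093105,  0.02161186,
        1.3498998 , -0.08850417]), 'joint_vel': array([ 1.40621142e-03, -5.62329986e-04,  1.84950585e-03,  1.05605434e-03,
       -5.99471351e-04,  3.48423536e-04,  1.42039030e-05]), 'joint_torque': array([ 5.99942687e-04, -6.23241591e+01,  2.50440772e-02, -3.89914477e+01,
       -6.13704720e-02,  3.94075038e-02,  1.08311754e-04]), 'tool_pos': array([0.24029916, 0.57658233, 0.246743  ]), 'orientation': array([-1.37140512, -0.91279678,  0.91468253]), 'force': array([ 0.36583297,  0.37412244, -0.14752047]), 'wrist_torque': array([-0.0075693 , -0.00834872, -0.05070624]), 'gripper_width': 0.08678679078209954}
side {'K': array([[465.1156286 ,   0.        , 325.07181929],
       [  0.        , 465.1156286 , 237.14027716],
       [  0.        ,   0.        ,   1.        ]]), 'dist': array([0.00394184, 0.        , 0.        , 0.        , 0.        ]), 'R': array([[-0.8719852 , -0.48947684, -0.00736404],
       [-0.37826473,  0.68326113, -0.62455586],
       [ 0.31073719, -0.54181791, -0.78094542
[... 416 characters left out ...]
761845,  0.03227165, -0.99646069]]), 't': array([-0.03774897,  0.57252506,  1.12029487])}
wrist {'K': array([[366.30910429,   0.        , 311.43352846],
       [  0.        , 366.30910429, 239.13428528],
       [  0.        ,   0.        ,   1.        ]]), 'dist': array([-0.01814878,  0.        ,  0.        ,  0.        ,  0.        ]), 'tool_from_camera': array([[ 9.99999546e-01,  9.51605742e-04, -4.59066902e-05,
        -1.24275316e-04],
       [ 3.09427669e-04, -2.78835595e-01,  9.60338802e-01,
        -1.36989730e-01],
       [ 9.01063499e-04, -9.60338381e-01, -2.78835763e-01,
         7.59645208e-02],
       [ 0.00000000e+00,  0.00000000e+00,  0.00000000e+00,
         1.00000000e+00]])}
```

View pics/side0.png

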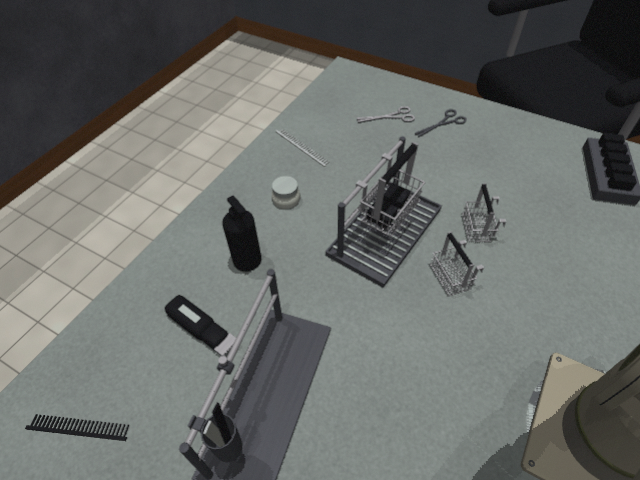

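View pics/top0.png

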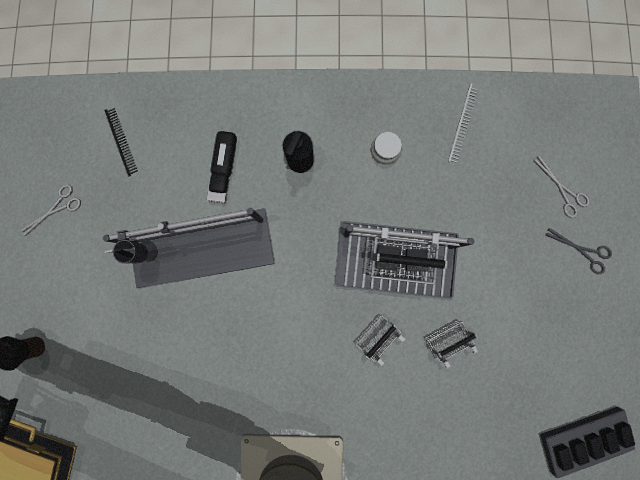

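View pics/wrist0.png

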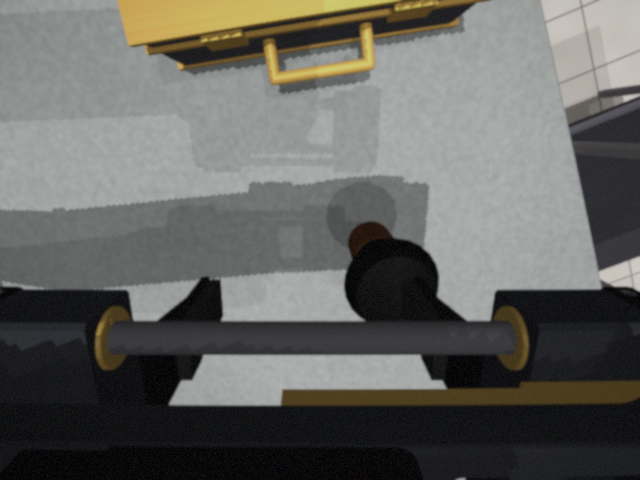

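Candidates for the basket: the one on the ribbed drip rack (top px 410,258; side px 395,200), plus two small free-standing baskets at top px (380,338) and (452,343). I choose the largest one, hanging on the drip rack. Close crops next.

Run:
```python
import cv2,numpy as np
t=cv2.imread("pics/top0.png"); s=cv2.imread("pics/side0.png")
def c(im,x0,y0,x1,y1,f,n): cv2.imwrite(n,cv2.resize(im[y0:y1,x0:x1],None,fx=f,fy=f,interpolation=cv2.INTER_CUBIC))
c(t,330,215,480,305,5,"pics/tc.png"); c(s,320,130,450,290,3.7,"pics/sc.png")
c(t,95,200,280,295,4,"pics/ts.png"); c(s,170,260,340,480,2.7,"pics/ss.png")
```

```text
(no output)
```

View pics/tc.png

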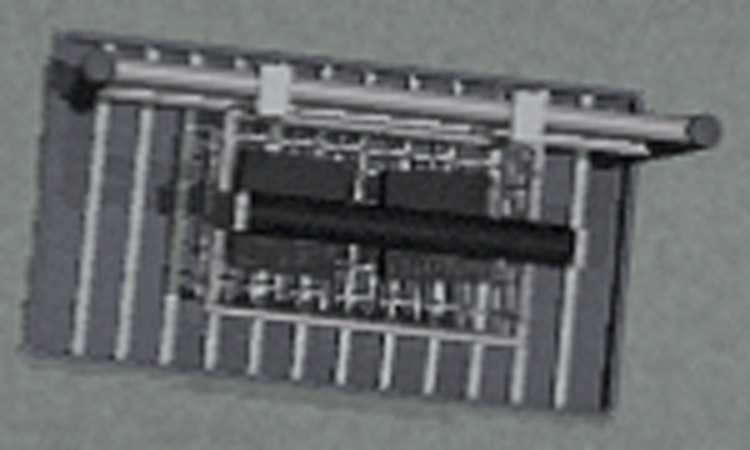

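View pics/sc.png

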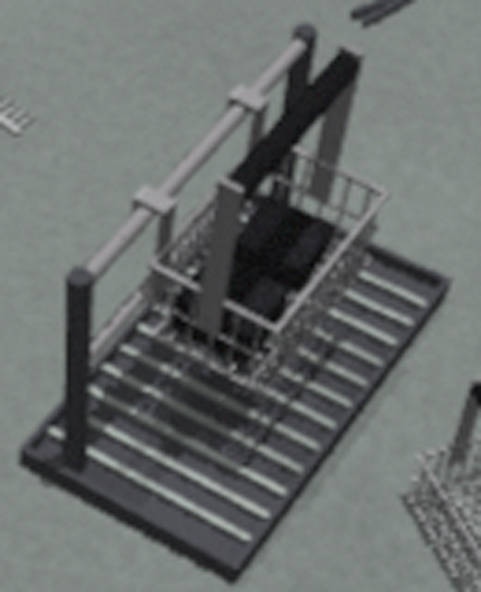

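View pics/ts.png

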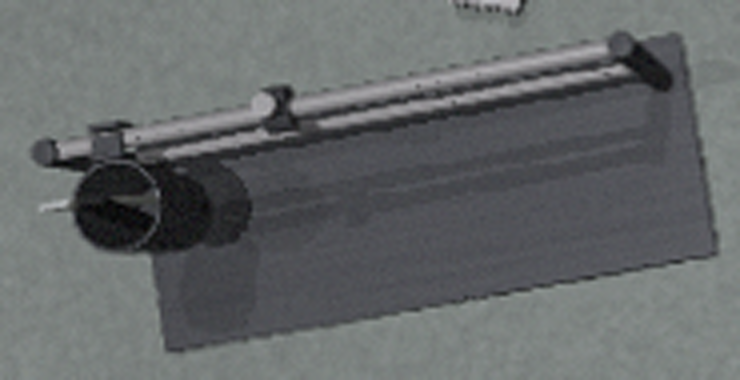

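View pics/ss.png

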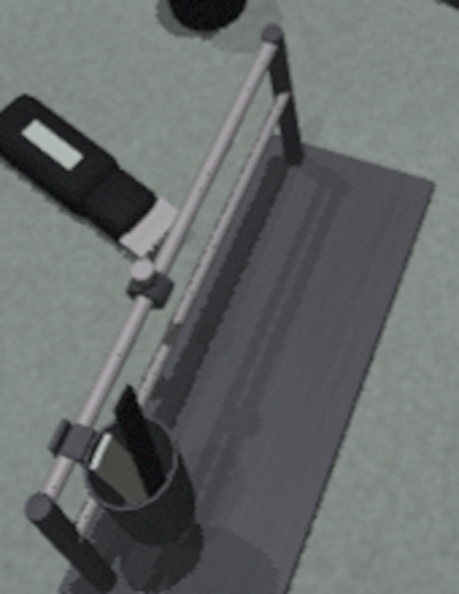

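```bash
cat > h.py <<'E'
import numpy as np,cv2
from bench import arm
def ray(n,u,v):
    c=arm.camera_info(n);p=cv2.undistortPoints(np.array([[[u,v]]],float),c['K'],c['dist'])[0,0]
    R=c['R'];return -R.T@c['t'],R.T@np.array([p[0],p[1],1.])
def onz(n,uv,z):
    o,d=ray(n,*uv);return o+d*(z-o[2])/d[2]
def tri(a,b):
    o1,d1=ray('top',*a);o2,d2=ray('side',*b)
    s=np.linalg.lstsq(np.c_[d1,-d2],o2-o1,rcond=None)[0]
    p,q=o1+d1*s[0],o2+d2*s[1];return (p+q)/2,np.linalg.norm(p-q)
def proj(n,X):
    c=arm.camera_info(n);return cv2.projectPoints(np.array([X],float),cv2.Rodrigues(c['R'])[0],c['t'],c['K'],c['dist'])[0].ravel()
def pose(o=None):
    o=o or arm.observe();return o['tool_pos'],cv2.Rodrigues(o['orientation'])[0]
E
python3 - <<'E'
from h import *
np.set_printoptions(precision=4,suppress=True)
T=lambda x,y:((x+.5)/5-.5+330,(y+.5)/5-.5+215)
S=lambda x,y:((x+.5)/3.7-.5+320,(y+.5)/3.7-.5+130)
T2=lambda x,y:((x+.5)/4-.5+95,(y+.5)/4-.5+200)
S2=lambda x,y:((x+.5)/2.7-.5+170,(y+.5)/2.7-.5+260)
for n,a,b,z in [("gripL",T(242,211),S(234,187),.215),("gripR",T(578,245),S(355,55),.215),("dripL",T(97,68),S(79,278),.173),("dripR",T(704,130),S(305,35),.173),
 ("hookL",T(275,80),S(155,198),.175),("hookR",T(530,106),S(247,97),.175),
 ("stL",T2(45,152),S2(41,508),.173),("stR",T2(622,45),S2(272,35),.173),("collar",T2(281,107),S2(150,292),.165),("colface",T2(294,108),S2(172,292),.165),("screw",T2(264,105),S2(143,272),.185)]:
    print(n,tri(a,b),onz('top',a,z)[:2],onz('side',b,z)[:2])
print(cv2.Rodrigues(arm.observe()['orientation'])[0])
E
```

```text
gripL (array([ 0.5156, -0.1716,  0.2201]), np.float64(0.0018035707123014633)) [ 0.5167 -0.1718] [ 0.5166 -0.1769]
gripR (array([ 0.5027, -0.2979,  0.2179]), np.float64(0.0036406117391955544)) [ 0.5045 -0.298 ] [ 0.5019 -0.302 ]
dripL (array([ 0.5744, -0.1196,  0.1707]), np.float64(0.00045939481269189334)) [ 0.574  -0.1195] [ 0.5737 -0.1176]
dripR (array([ 0.5508, -0.3604,  0.1674]), np.float64(0.0005258606197506739)) [ 0.5507 -0.3586] [ 0.5485 -0.3538]
hookL (array([ 0.5679, -0.1903,  0.1713]), np.float64(0.003993213471883733)) [ 0.5694 -0.1892] [ 0.5645 -0.1876]
hookR (array([ 0.5586, -0.2911,  0.1693]), np.float64(0.0032033804483848453)) [ 0.5597 -0.2893] [ 0.5549 -0.2855]
stL (array([0.5521, 0.3727, 0.1672]), np.float64(0.0024150839178303193)) [0.5528 0.3709] [0.5488 0.3726]
stR (array([0.6084, 0.0771, 0.1665]), np.float64(9.19771082324146e-05)) [0.6076 0.0761] [0.6053 0.0805]
collar (array([0.5767, 0.2525, 0.1576]), np.float64(0.0018645037002893742)) [0.5768 0.2506] [0.5728 0.2541]
colface (array([0.5731, 0.246 , 0.1496]), np.float64(0.010505257508832027)) [0.5763 0.2439] [0.562  0.2481]
screw (array([0.5752, 0.2523, 0.1856]), np.float64(0.0013896548609691889)) [0.5759 0.2529] [0.5748 0.2518]
[[ 0.3846 -0.0004 -0.9231]
 [ 0.9231 -0.001   0.3846]
 [-0.001  -1.      0.    ]]
```

The top view shows the basket with its two hooks on the drip bar; handle ends at top px (378,257) and (445,264), triangulated at z≈0.218 (expected 0.215), 127 mm apart, so this is the large one. Station posts are 301 mm apart. The collar is at about bar y +28 mm, so its face is at about +21 mm. First I move up and across.

```bash
cat >> h.py <<'E'
def plan(tgt,yaw,n=5,step=.0417,ang=7.16,tilt=True):
    # print rows: target TCP, tool x heading yaw (rad), tool y straight down
    p,R=pose();p=p.copy()
    c,s=np.cos(yaw),np.sin(yaw)
    Rt=np.array([[c,0,-s],[s,0,c],[0,-1,0]])
    print('pos',p.round(4),'remaining',(np.array(tgt)-p).round(4),'rotvec deg',np.degrees(cv2.Rodrigues(R.T@Rt)[0].ravel()).round(2))
    for i in range(n):
        d=np.array(tgt)-p;L=np.linalg.norm(d);d=d*min(1,step/max(L,1e-9))
        r=cv2.Rodrigues(R.T@Rt)[0].ravel();a=np.degrees(np.linalg.norm(r));r=r*min(1,ang/max(a,1e-9))
        print([list((R.T@d/.75).round(4)),list((np.degrees(r)/30).round(3))])
        p=p+d;R=R@cv2.Rodrigues(r)[0]
    f=arm.observe();print('t',round(f['time_s'],2),'F',f['force'].round(2),'w',round(f['gripper_width'],4))
E
python3 - <<'E'
from h import *
plan([.45,.30,.34],.2)
E
```

```text
pos [0.2403 0.5767 0.247 ] remaining [ 0.2097 -0.2767  0.093 ] rotvec deg [ 3.000e-02  5.592e+01 -6.000e-02]
[[np.float64(-0.027), np.float64(-0.0144), np.float64(-0.0464)], [np.float64(0.0), np.float64(0.239), np.float64(-0.0)]]
[[np.float64(-0.021), np.float64(-0.0144), np.float64(-0.0494)], [np.float64(0.0), np.float64(0.239), np.float64(-0.0)]]
[[np.float64(-0.0147), np.float64(-0.0144), np.float64(-0.0517)], [np.float64(0.0), np.float64(0.239), np.float64(-0.0)]]
[[np.float64(-0.0082), np.float64(-0.0144), np.float64(-0.0531)], [np.float64(0.0), np.float64(0.239), np.float64(-0.0)]]
[[np.float64(-0.0015), np.float64(-0.0144), np.float64(-0.0537)], [np.float64(0.0), np.float64(0.239), np.float64(-0.0)]]
t 0.15 F [ 0.05  0.64 -0.6 ] w 0.0869
```

Emit:
play_rows([
  [[-0.027,-0.03,-0.046],[0,0.238,0],1],
  [[-0.021,-0.025,-0.049],[0,0.238,0],1],
  [[-0.015,-0.015,-0.052],[0,0.238,0],1],
  [[-0.008,-0.015,-0.053],[0,0.238,0],1],
  [[-0.002,-0.015,-0.053],[0,0.238,0],1],
])

```text
time_s: 0.57
tool_pos: [0.3528, 0.4204, 0.3159]
orientation: [-1.531, -0.428, 0.445]
force: [0.7, 1.1, -0.9]
gripper_width: 0.0868
```

```bash
sed -i 's/print(\[list((R.T@d\/.75).round(4)),list((np.degrees(r)\/30).round(3))\])/print((R.T@d\/.75).round(4),(np.degrees(r)\/30).round(3))/' h.py
python3 - <<'E'
from h import *
plan([.48,.0,.34],-.0977)
E
```

```text
pos [0.3528 0.4204 0.3159] remaining [ 0.1272 -0.4204  0.0241] rotvec deg [ 0.3  37.51 -0.62]
[-0.0145 -0.0028 -0.0536] [ 0.002  0.239 -0.004]
[-0.0077 -0.0029 -0.055 ] [ 0.002  0.239 -0.004]
[-0.0008 -0.0029 -0.0555] [ 0.002  0.239 -0.004]
[ 0.0062 -0.003  -0.0552] [ 0.002  0.239 -0.004]
[ 0.013 -0.003 -0.054] [ 0.002  0.239 -0.004]
t 0.57 F [ 0.69  1.11 -0.95] w 0.0868
```

Emit:
play_rows([
  [[-0.0145,-0.004,-0.0535],[0,0.239,0],1],
  [[-0.008,-0.004,-0.055],[0,0.239,0],1],
  [[-0.001,-0.003,-0.0555],[0,0.239,0],1],
  [[0.006,-0.003,-0.055],[0,0.239,0],1],
  [[0.013,-0.003,-0.054],[0,0.239,0],1],
])

```text
time_s: 0.98
tool_pos: [0.4133, 0.2215, 0.3304]
orientation: [-1.575, 0.06, -0.048]
force: [1.1, -0.0, 0.5]
gripper_width: 0.0873
```

Run:
```python
from h import *
plan([.51,-.235,.33],-.0977)
```

```text
pos [0.4133 0.2215 0.3304] remaining [ 9.670e-02 -4.565e-01 -4.000e-04] rotvec deg [ 0.32  1.69 -0.43]
[ 0.0152  0.0002 -0.0535] [ 0.011  0.056 -0.014]
[ 0.0168  0.     -0.053 ] [0. 0. 0.]
[ 0.0168  0.     -0.053 ] [0. 0. 0.]
[ 0.0168  0.     -0.053 ] [0. 0. 0.]
[ 0.0168  0.     -0.053 ] [0. 0. 0.]
t 0.98 F [ 1.15 -0.01  0.54] w 0.0873
```

Emit:
play_rows([
  [[0.016,0,-0.053],[0.01,0.05,-0.01],1],
  [[0.016,0,-0.053],[0,0,0],1],
  [[0.016,0,-0.053],[0,0,0],1],
  [[0.016,0,-0.053],[0,0,0],1],
  [[0.016,0,-0.053],[0,0,0],1],
])

```text
time_s: 1.4
tool_pos: [0.4518, 0.0168, 0.3305]
orientation: [-1.567, 0.084, -0.082]
force: [-0.3, 1.0, -0.1]
gripper_width: 0.0873
```

Emit:
play_rows([
  [[0.016,0,-0.053],[0,0,0],1],
  [[0.016,0,-0.053],[0,0,0],1],
  [[0.016,0,-0.053],[0,0,0],1],
  [[0.016,0,-0.053],[0,0,0],1],
])

```text
time_s: 1.73
tool_pos: [0.4801, -0.1475, 0.3305]
orientation: [-1.565, 0.082, -0.084]
force: [0.6, 0.5, -0.9]
gripper_width: 0.0872
```

Run:
```python
from h import *
plan([.51,-.235,.33],-.0977)
```

```text
pos [ 0.4801 -0.1475  0.3305] remaining [ 0.0299 -0.0875 -0.0005] rotvec deg [-0.26 -0.46  0.04]
[ 0.0234  0.0001 -0.0504] [-0.009 -0.015  0.001]
[ 0.023   0.0003 -0.0506] [0. 0. 0.]
[ 0.005   0.0001 -0.0111] [0. 0. 0.]
[0. 0. 0.] [0. 0. 0.]
[0. 0. 0.] [0. 0. 0.]
t 1.73 F [ 0.58  0.48 -0.86] w 0.0872
```

Emit:
play_rows([
  [[0.0235,0,-0.0505],[-0.009,-0.015,0],1],
  [[0.023,0,-0.0505],[0,0,0],1],
  [[0.006,0,-0.012],[0,0,0],1],
  [[0,0,0],[0,0,0],1],
])

```text
time_s: 2.07
tool_pos: [0.5078, -0.2448, 0.3304]
orientation: [-1.574, 0.082, -0.085]
force: [-0.8, 0.4, -0.2]
gripper_width: 0.087
```

Run:
```python
from h import *
plan([.51,-.235,.33],-.0977,1)
im=arm.get_image('wrist'); cv2.imwrite('pics/w1.png',im[:,:,::-1])
```

```text
pos [ 0.5078 -0.2448  0.3304] remaining [ 0.0022  0.0098 -0.0004] rotvec deg [ 0.27 -0.5   0.11]
[0.0015 0.0005 0.0132] [ 0.009 -0.017  0.004]
t 2.07 F [-0.76  0.44 -0.17] w 0.087
```

View pics/w1.png

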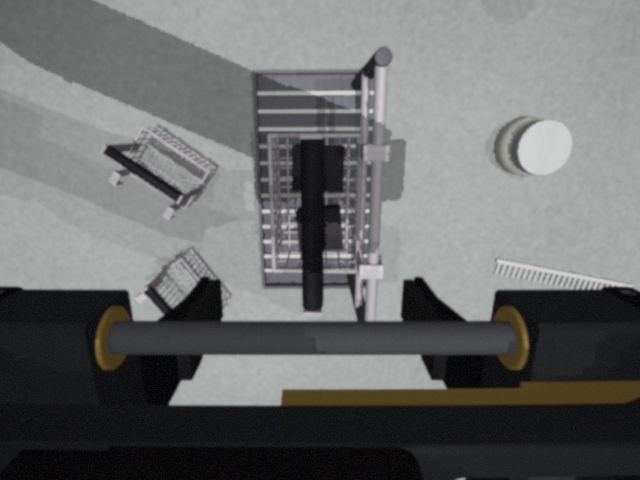

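The wrist view shows the handle bar from px (312,138) to (313,312), and the hooks on the bar at (376,152) and (370,272).

```bash
cat >> h.py <<'E'
def wonz(uv,z,P):
    p,R=P;c=arm.camera_info('wrist');M=c['tool_from_camera']
    q=cv2.undistortPoints(np.array([[uv]],float),c['K'],c['dist'])[0,0]
    o=p+R@M[:3,3];d=R@M[:3,:3]@np.array([q[0],q[1],1]);return o+d*(z-o[2])/d[2]
E
python3 - <<'E'
from h import *
P=pose()
for uv,z in [((312,139),.215),((313,311),.215),((376,152),.173),((370.5,272),.173),((382,57),.173)]: print(uv,wonz(uv,z,P).round(4))
plan([.511,-.235,.25],-.0977,4)
E
```

```text
(312, 139) [ 0.5162 -0.1728  0.215 ]
(313, 311) [ 0.5037 -0.2987  0.215 ]
(376, 152) [ 0.565  -0.1887  0.173 ]
(370.5, 272) [ 0.5547 -0.2888  0.173 ]
(382, 57) [ 0.5733 -0.1211  0.173 ]
pos [ 0.5075 -0.244   0.3304] remaining [ 0.0035  0.009  -0.0804] rotvec deg [ 0.25 -0.49  0.1 ]
[0.0016 0.0552 0.0067] [ 0.008 -0.016  0.003]
[0.0017 0.052  0.006 ] [0. 0. 0.]
[0. 0. 0.] [0. 0. 0.]
[0. 0. 0.] [0. 0. 0.]
t 2.12 F [-0.58 -0.82 -0.14] w 0.0866
```

Emit:
play_rows([
  [[0.001,0.03,0.006],[0.008,-0.016,0.003],1],
  [[0.001,0.035,0.005],[0,0,0],1],
  [[0,0.02,0],[0,0,0],1],
  [[0,0,0],[0,0,0],1],
])

```text
time_s: 2.45
tool_pos: [0.5101, -0.2314, 0.265]
orientation: [-1.567, 0.073, -0.075]
force: [-0.7, 0.8, 0.1]
gripper_width: 0.0869
```

Run:
```python
from h import *
plan([.510,-.2355,.221],-.0985,3)
```

```text
pos [ 0.5101 -0.2314  0.265 ] remaining [-0.0001 -0.0041 -0.044 ] rotvec deg [-0.13  0.23  0.09]
[ 0.0002  0.0554 -0.0052] [-0.004  0.008  0.003]
[ 0.      0.0032 -0.0003] [0. 0. 0.]
[0. 0. 0.] [0. 0. 0.]
t 2.45 F [-0.67  0.81  0.08] w 0.0869
```

Emit:
play_rows([
  [[0,0.03,-0.004],[0,0.008,0],1],
  [[0,0.022,-0.001],[0,0,0],1],
  [[0,0.004,0],[0,0,0],1],
  [[0,0,0],[0,0,0],1],
])

```text
time_s: 2.78
tool_pos: [0.5109, -0.2294, 0.2245]
orientation: [-1.564, 0.069, -0.075]
force: [-0.2, 0.2, -0.3]
gripper_width: 0.0871
```

Run:
```python
from h import *
plan([.510,-.2355,.221],-.0985,3)
im=arm.get_image('side'); cv2.imwrite('pics/s2.png',cv2.resize(im[80:300,280:500,::-1],None,fx=2.7,fy=2.7,interpolation=2))
im=arm.get_image('wrist'); cv2.imwrite('pics/w2.png',im[:,:,::-1])
```

```text
pos [ 0.5109 -0.2294  0.2245] remaining [-0.0009 -0.0061 -0.0035] rotvec deg [-0.36  0.39  0.21]
[-0.0005  0.0045 -0.0083] [-0.012  0.013  0.007]
[0. 0. 0.] [0. 0. 0.]
[0. 0. 0.] [0. 0. 0.]
t 2.78 F [-0.22  0.23 -0.31] w 0.0871
```

View pics/s2.png

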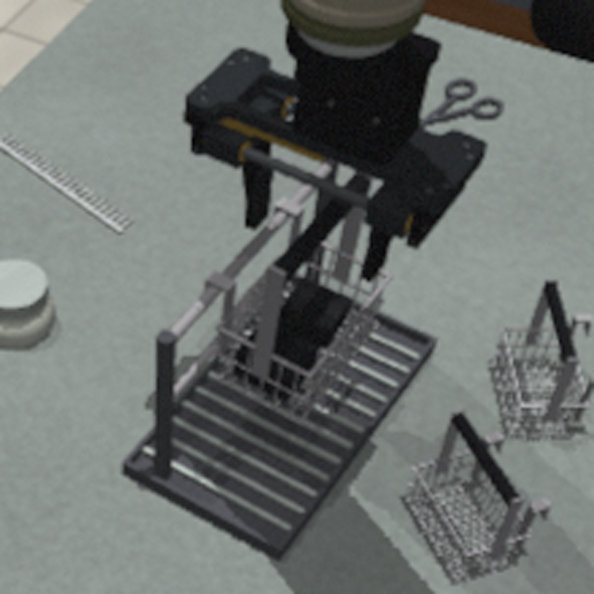

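View pics/w2.png

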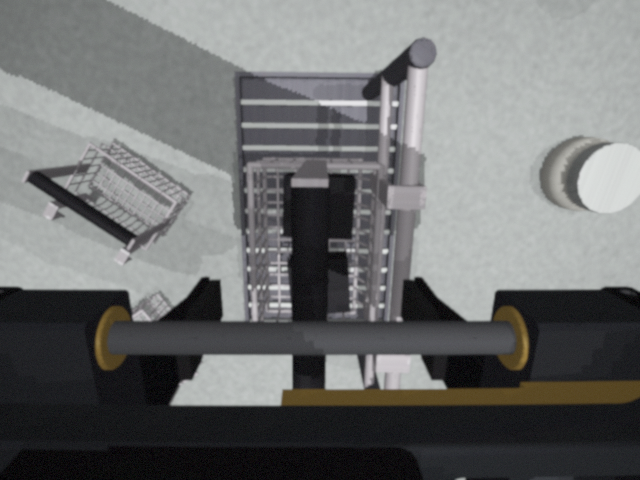

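The jaws straddle the handle, which is centred at px 309 against the image axis at 311. I'll trim and close.

Emit:
play_rows([
  [[0,0.006,-0.009],[-0.012,0.013,0.007],1],
  [[0,0,0],[0,0,0],0.4],
  [[0,0,0],[0,0,0],0],
  [[0,0,0],[0,0,0],0],
  [[0,0,0],[0,0,0],0],
])

```text
time_s: 3.3
tool_pos: [0.5123, -0.2376, 0.2243]
orientation: [-1.571, 0.073, -0.083]
force: [0.4, 0.0, -0.5]
gripper_width: 0.068
```

Emit:
play_rows([
  [[0,0,0],[0,0,0],0],
  [[0,0,0],[0,0,0],0],
  [[0,0,0],[0,0,0],0],
])

```text
time_s: 3.55
tool_pos: [0.5124, -0.2378, 0.2247]
orientation: [-1.571, 0.073, -0.083]
force: [-0.1, -0.1, -0.4]
gripper_width: 0.048
```

Run:
```python
from h import *
plan([.510,-.2355,.221],-.0985,1)
```

```text
pos [ 0.5124 -0.2378  0.2247] remaining [-0.0024  0.0023 -0.0037] rotvec deg [ 0.08 -0.04  0.38]
[-0.0035  0.0049  0.0027] [ 0.003 -0.001  0.013]
t 3.55 F [-0.13 -0.09 -0.38] w 0.048
```

Emit:
play_rows([
  [[-0.003,0.005,0.002],[0,0,0.012],0],
  [[0,0,0],[0,0,0],0],
  [[0,0,0],[0,0,0],0],
  [[0,0,0],[0,0,0],0],
  [[0,0,0],[0,0,0],0],
])

```text
time_s: 3.97
tool_pos: [0.5098, -0.2356, 0.2202]
orientation: [-1.571, 0.079, -0.077]
force: [-2.9, 1.0, 5.1]
gripper_width: 0.0152
```

Emit:
play_rows([
  [[0,0,0],[0,0,0],0],
  [[0,0,0],[0,0,0],0],
])

```text
time_s: 4.13
tool_pos: [0.5097, -0.2356, 0.2203]
orientation: [-1.57, 0.079, -0.077]
force: [-1.2, 0.5, -0.8]
gripper_width: 0.015
```

Run:
```python
from h import *
plan([.510,-.2355,.221],-.0985,1)
```

```text
pos [ 0.5097 -0.2356  0.2203] remaining [0.0003 0.0001 0.0007] rotvec deg [ 0.06 -0.04 -0.09]
[ 0.0003 -0.001   0.0002] [ 0.002 -0.001 -0.003]
t 4.13 F [-1.24  0.53 -0.78] w 0.015
```

Grasped: width 15 mm on a 16 mm bar. Now a slow vertical lift.

Emit:
play_rows([
  [[0,-0.004,0],[0,0,0],0],
  [[0,-0.007,0],[0,0,0],0],
  [[0,-0.01,0],[0,0,0],0],
  [[0,-0.012,0],[0,0,0],0],
  [[0,-0.012,0],[0,0,0],0],
])

```text
time_s: 4.55
tool_pos: [0.5085, -0.2345, 0.2535]
orientation: [-1.57, 0.083, -0.072]
force: [-1.0, 0.3, -5.0]
gripper_width: 0.0151
```

Emit:
play_rows([
  [[0,-0.014,0],[0,0,0],0],
  [[0,-0.014,0],[0,0,0],0],
  [[0,-0.014,0],[0,0,0],0],
  [[0,-0.012,0],[0,0,0],0],
  [[0,-0.006,0],[0,0,0],0],
])

```text
time_s: 4.97
tool_pos: [0.5087, -0.2351, 0.306]
orientation: [-1.57, 0.082, -0.075]
force: [0.5, -1.1, -4.2]
gripper_width: 0.0153
```

Run:
```python
from h import *
plan([.50,-.2355,.31],-.0985,3)
im=arm.get_image('side'); cv2.imwrite('pics/s3.png',cv2.resize(im[60:300,280:500,::-1],None,fx=2.5,fy=2.5,interpolation=2))
im=arm.get_image('wrist'); cv2.imwrite('pics/w3.png',im[:,:,::-1])
```

```text
pos [ 0.5087 -0.2351  0.306 ] remaining [-0.0087 -0.0004  0.004 ] rotvec deg [ 0.04 -0.06 -0.26]
[-0.0116 -0.0053 -0.0017] [ 0.001 -0.002 -0.009]
[0. 0. 0.] [0. 0. 0.]
[0. 0. 0.] [0. 0. 0.]
t 4.97 F [ 0.49 -1.07 -4.17] w 0.0153
```

View pics/s3.png

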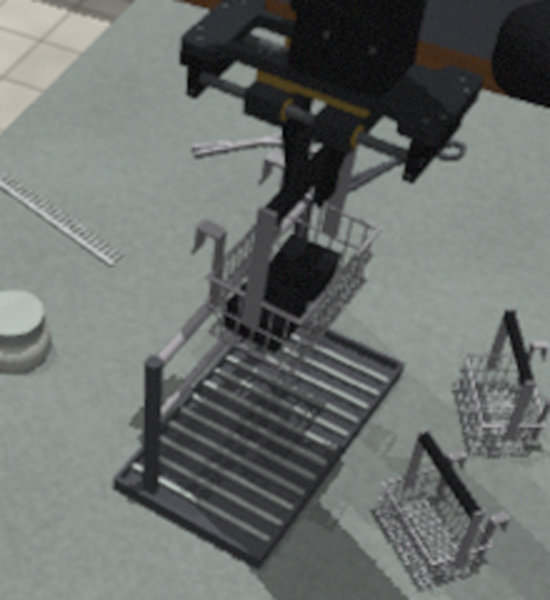

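View pics/w3.png

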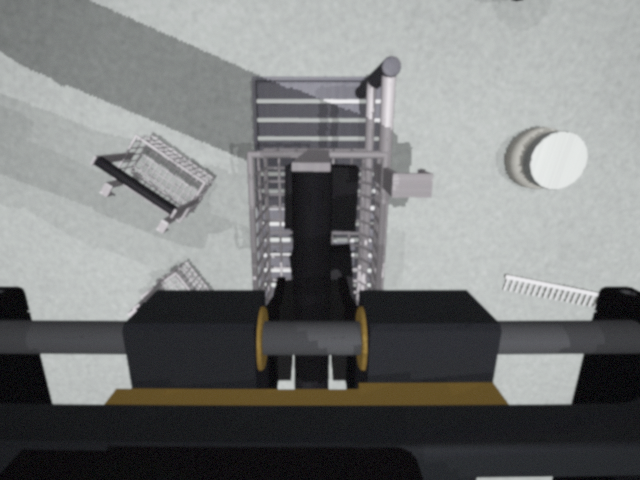

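Basket is clear of the rack and level, with both guards inside (side crop, 300,270). Carrying it over with gentle ramps.

Emit:
play_rows([
  [[-0.004,-0.005,0.005],[0,-0.01,0],0],
  [[-0.006,-0.01,0.012],[0,-0.02,0],0],
  [[-0.006,-0.01,0.02],[0,-0.034,0],0],
  [[-0.004,-0.01,0.026],[0,-0.034,0],0],
  [[-0.002,-0.008,0.03],[0,-0.034,0],0],
])

```text
time_s: 5.48
tool_pos: [0.4935, -0.1663, 0.3356]
orientation: [-1.574, 0.038, -0.02]
force: [0.8, 0.1, -4.7]
gripper_width: 0.0153
```

Emit:
play_rows([
  [[0,-0.004,0.03],[0,-0.034,0],0],
  [[0,0,0.03],[0,-0.034,0],0],
  [[0,0,0.03],[0,-0.034,0],0],
  [[0,0,0.03],[0,-0.034,0],0],
  [[0,0,0.03],[0,-0.034,0],0],
])

```text
time_s: 5.9
tool_pos: [0.4908, -0.0486, 0.3386]
orientation: [-1.573, -0.034, 0.054]
force: [0.1, 0.5, -5.1]
gripper_width: 0.0152
```

Run:
```python
from h import *
plan([.50,.14,.335],.186,5,.022,1.1)
```

```text
pos [ 0.4908 -0.0486  0.3386] remaining [ 0.0092  0.1886 -0.0036] rotvec deg [ 0.08 -7.44 -0.73]
[0.0031 0.0004 0.0292] [ 0.    -0.036 -0.004]
[0.0036 0.0005 0.0291] [ 0.    -0.036 -0.004]
[0.0042 0.0005 0.029 ] [ 0.    -0.036 -0.004]
[0.0047 0.0005 0.0289] [ 0.    -0.036 -0.004]
[0.0053 0.0005 0.0288] [ 0.    -0.036 -0.004]
t 5.9 F [ 0.12  0.45 -5.11] w 0.0152
```

Emit:
play_rows([
  [[0.003,0,0.029],[0,-0.036,-0.004],0],
  [[0.003,0,0.029],[0,-0.036,-0.004],0],
  [[0.004,0,0.029],[0,-0.036,-0.004],0],
  [[0.004,0,0.029],[0,-0.036,-0.004],0],
  [[0.005,0,0.027],[0,-0.036,-0.004],0],
])

```text
time_s: 6.32
tool_pos: [0.4916, 0.0661, 0.3368]
orientation: [-1.569, -0.12, 0.127]
force: [0.4, -0.0, -4.6]
gripper_width: 0.0149
```

Emit:
play_rows([
  [[0.004,0,0.022],[0,-0.036,0],0],
  [[0.003,0,0.016],[0,-0.02,0],0],
  [[0.002,0,0.01],[0,-0.01,0],0],
  [[0,0,0.004],[0,0,0],0],
  [[0,0,0],[0,0,0],0],
])

```text
time_s: 6.73
tool_pos: [0.4907, 0.1143, 0.3356]
orientation: [-1.567, -0.154, 0.165]
force: [0.3, -0.1, -4.7]
gripper_width: 0.0151
```

Run:
```python
from h import *
plan([.52,.14,.335],.186,5,.022,1.1)
im=arm.get_image('side'); cv2.imwrite('pics/s4.png',im[:,:,::-1])
P=pose();print(P)
im=arm.get_image('wrist'); cv2.imwrite('pics/w4.png',im[:,:,::-1])
im=arm.get_image('top'); cv2.imwrite('pics/t4.png',cv2.resize(im[150:350,80:330,::-1],None,fx=3,fy=3,interpolation=2))
```

```text
pos [0.4907 0.1143 0.3356] remaining [ 0.0293  0.0257 -0.0006] rotvec deg [ 0.11  0.96 -0.42]
[0.0255 0.0002 0.0145] [ 0.004  0.032 -0.014]
[0.0195 0.0003 0.0116] [0. 0. 0.]
[0. 0. 0.] [0. 0. 0.]
[0. 0. 0.] [0. 0. 0.]
[0. 0. 0.] [0. 0. 0.]
t 6.73 F [ 0.28 -0.14 -4.75] w 0.0151
(array([0.4907553 , 0.11371145, 0.33556026]), array([[ 0.97960456, -0.00687399, -0.20081747],
       [ 0.20079841, -0.00336624,  0.9796268 ],
       [-0.00740994, -0.99997071, -0.0019173 ]]))
```

View pics/s4.png

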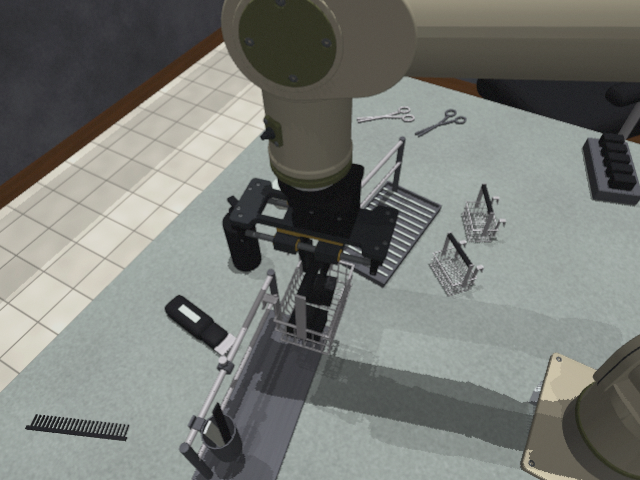

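View pics/w4.png

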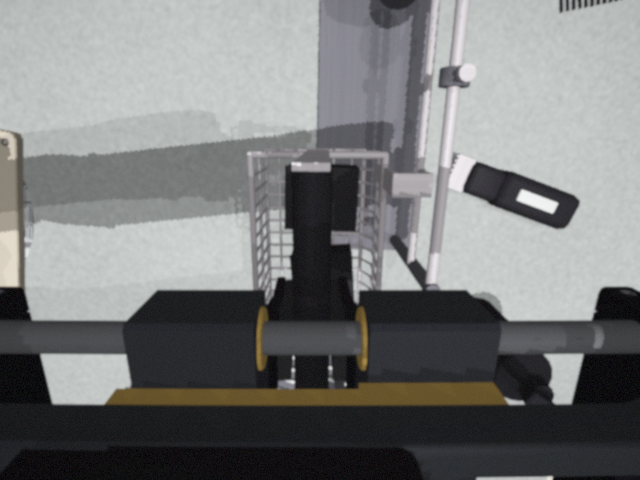

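View pics/t4.png

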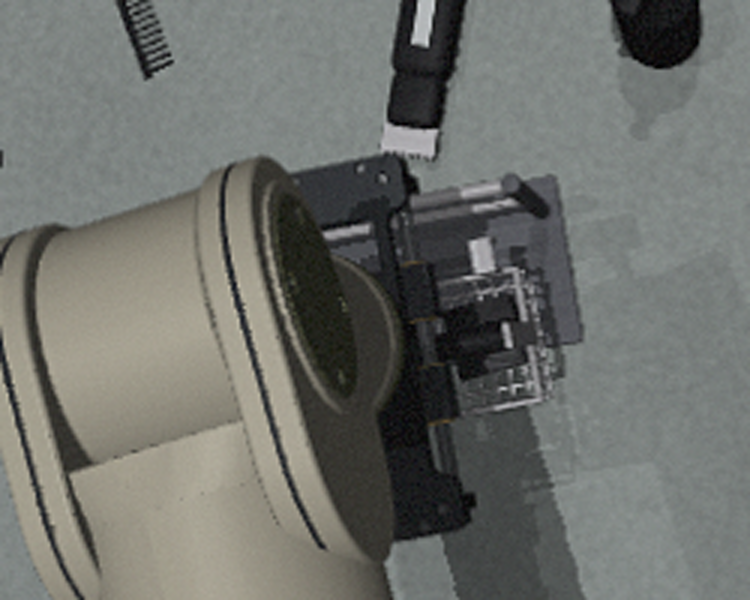

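Run:
```python
import cv2
im=cv2.imread('pics/w4.png'); cv2.imwrite('pics/w4c.png',cv2.resize(im[40:110,420:510],None,fx=8,fy=8,interpolation=2))
import numpy as np
g=cv2.cvtColor(im,cv2.COLOR_BGR2GRAY)
for v in (10,30,50,110,140,170,200,230,260): print(v,list(g[v,424:480:1]))
```

```text
10 [np.uint8(88), np.uint8(88), np.uint8(87), np.uint8(89), np.uint8(94), np.uint8(101), np.uint8(126), np.uint8(159), np.uint8(181), np.uint8(196), np.uint8(205), np.uint8(209), np.uint8(202), np.uint8(183), np.uint8(164), np.uint8(171), np.uint8(187), np.uint8(195), np.uint8(197), np.uint8(197), np.uint8(197), np.uint8(198), np.uint8(197), np.uint8(198), np.uint8(197), np.uint8(198), np.uint8(196), np.uint8(194), np.uint8(190), np.uint8(184), np.uint8(164), np.uint8(144), np.uint8(148), np.uint8(166), np.uint8(180), np.uint8(191), np.uint8(203), np.uint8(214), np.uint8(222), np.uint8(223), np.uint8(220), np.uint8(214), np.uint8(206), np.uint8(197), np.uint8(189), np.uint8(188), np.uint8(192), np.uint8(191), np.uint8(191), np.uint8(190), np.uint8(191), np.uint8(192), np.uint8(192), np.uint8(194), np.uint8(195), np.uint8(196)]
30 [np.uint8(101), np.uint8(118), np.uint8(131), np.uint8(131), np.uint8(132), np.uint8(155), np.uint8(177), np.uint8(189), np.uint8(198), np.uint8(210), np.uint8(209), np.uint8(197), np.uint8(179), np.uint8(175), np.uint8(189), np.uint8(195), np.uint8(196), np
[... 5787 characters left out ...]
int8(220), np.uint8(228), np.uint8(229), np.uint8(226), np.uint8(218), np.uint8(207), np.uint8(200), np.uint8(197), np.uint8(202), np.uint8(203), np.uint8(202), np.uint8(202), np.uint8(204), np.uint8(205), np.uint8(204), np.uint8(204), np.uint8(204), np.uint8(205), np.uint8(206), np.uint8(204), np.uint8(204), np.uint8(203), np.uint8(201), np.uint8(200), np.uint8(199), np.uint8(200), np.uint8(203), np.uint8(204), np.uint8(204), np.uint8(203), np.uint8(203), np.uint8(204), np.uint8(203), np.uint8(206), np.uint8(207), np.uint8(205), np.uint8(205), np.uint8(203), np.uint8(201), np.uint8(200), np.uint8(200), np.uint8(202), np.uint8(201), np.uint8(202), np.uint8(199), np.uint8(201), np.uint8(202)]
```

View pics/w4c.png

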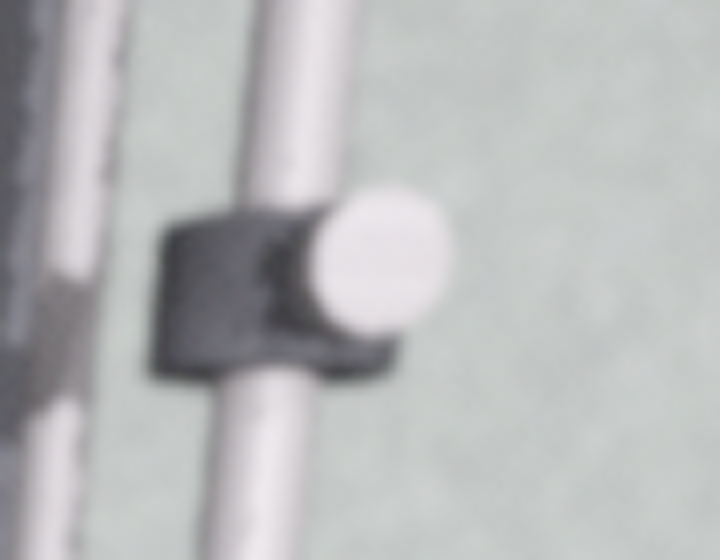

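```bash
cat >> h.py <<'E'
P4=(np.array([0.4907553,0.11371145,0.33556026]),np.array([[ 0.97960456,-0.00687399,-0.20081747],[0.20079841,-0.00336624,0.9796268],[-0.00740994,-0.99997071,-0.0019173]]))
E
python3 - <<'E'
from h import *
np.set_printoptions(precision=4,suppress=True)
b=np.array([wonz(uv,.165,P4)[:2] for uv in [(459.2,30),(450.5,110),(447.2,140),(437.3,230),(433.8,260)]]);print(b)
vx,vy,x0,y0=cv2.fitLine(b.astype(np.float32),cv2.DIST_L2,0,.01,.01).ravel();print('yaw',np.arctan2(-vx,vy) if vy>0 else np.arctan2(vx,-vy),x0,y0)
print('face',wonz((453,86.3),.170,P4), 'screw',wonz((420+380/8,40+260/8),.19,P4))
# post near right end
print('post',wonz((432,288),.173,P4))
print('hookL seat?',[wonz((410,184),z,P4) for z in (.284,.29)])
# line from tri posts
for A,B in [((.5521,.3727),(.6084,.0771)),((.5528,.3709),(.6076,.0761))]:
    A=np.array(A);B=np.array(B);print('post line yaw',np.arctan2(-(A-B)[0],(A-B)[1]),(A+B)/2, 'x at y=.15',np.interp(.15,[B[1],A[1]],[B[0],A[0]]))
print('wrist line x at y=.15', x0+vx/vy*(.15-y0))
E
```

```text
[[0.5685 0.2836]
 [0.5792 0.2273]
 [0.5835 0.2047]
 [0.5979 0.1305]
 [0.603  0.1034]]
yaw 0.18982084 0.5864012 0.18990389
face [0.5742 0.2437 0.17  ] screw [0.5751 0.251  0.19  ]
post [0.6059 0.0801 0.173 ]
hookL seat? [array([0.5301, 0.1737, 0.284 ]), array([0.5284, 0.1742, 0.29  ])]
post line yaw 0.18820595997458928 [0.5803 0.2249] x at y=.15 0.5945154600811908
post line yaw 0.18379095707210572 [0.5802 0.2235] x at y=.15 0.5938628222523745
wrist line x at y=.15 0.5940681
```

Run:
```python
from h import *
im=cv2.imread('pics/s4.png'); 
cv2.imwrite('pics/s4c.png',cv2.resize(im[255:360,260:365],None,fx=5.7,fy=5.7,interpolation=2))
# ideal level basket predicted points
p,R=P4; yaw=.2018
x=np.array([np.cos(yaw),np.sin(yaw),0]);y=np.array([-x[1],x[0],0]);z=np.array([0,0,1.])
g=p+np.array([0,0,-.0055])
for phi in (0,.035):
    X=x*np.cos(phi)+z*np.sin(phi)
    Z=z*np.cos(phi)-x*np.sin(phi)
    for nm,v in [('rimNL',(-.042,.065,-.075)),('rimFL',(.042,.065,-.075)),('rimNR',(-.042,-.065,-.075)),('hookLtop',(.051,.05,-.043)),('hookRtop',(.051,-.05,-.043)),('floorNL',(-.042,.065,-.135)),('floorFL',(.034,.065,-.135))]:
        q=proj('side',g+X*v[0]+y*v[1]+Z*v[2]);print(phi,nm,q.round(1),((q-[260,255])*5.7).round(0))
```

```text
0 rimNL [331.9 335.4] [410. 458.]
0 rimFL [274.6 318.9] [ 83. 364.]
0 rimNR [357.1 261.4] [553.  37.]
0 hookLtop [270.3 296.4] [ 59. 236.]
0 hookRtop [295.4 241.6] [202. -77.]
0 floorNL [331.7 354.2] [409. 566.]
0 floorFL [283.2 339.9] [132. 484.]
0.035 rimNL [330.  335.3] [399. 458.]
0.035 rimFL [272.7 317.9] [ 73. 358.]
0.035 rimNR [355.3 261.5] [543.  37.]
0.035 hookLtop [269.2 295.4] [ 52. 231.]
0.035 hookRtop [294.4 240.6] [196. -82.]
0.035 floorNL [328.6 353.7] [391. 563.]
0.035 floorFL [280.2 338.6] [115. 477.]
```

View pics/s4c.png

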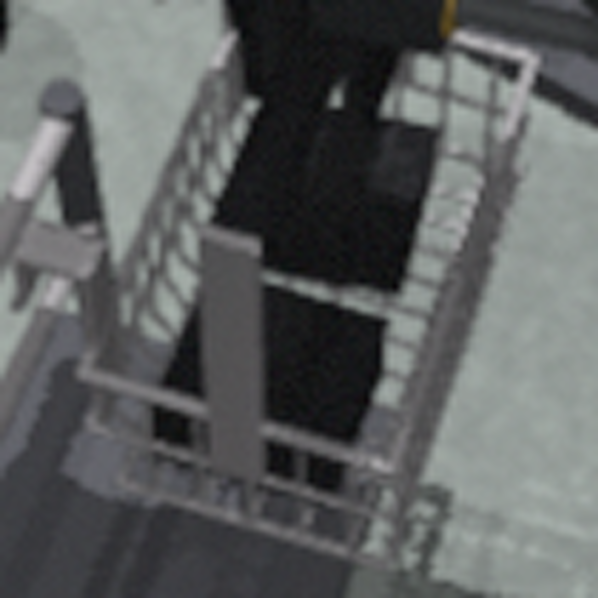

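The bar line from the wrist view and from the two fixed views agree within 0.6 mm (yaw 0.187). The basket's end upright is vertical in the side view, so the basket is level. Collar face is at about bar y +20 mm. I'll move over the open stretch, 8 mm behind the seat position.

Run:
```python
from h import *
plan([.5345,.1525,.3356],.187,4,.018)
```

```text
pos [0.4909 0.1127 0.3358] remaining [ 0.0436  0.0398 -0.0002] rotvec deg [ 0.1   0.78 -0.4 ]
[ 0.0206 -0.0001  0.0123] [ 0.003  0.026 -0.013]
[0.0204 0.0001 0.0126] [0. 0. 0.]
[0.0204 0.0001 0.0126] [0. 0. 0.]
[0.0057 0.     0.0035] [0. 0. 0.]
t 6.88 F [ 0.35  0.04 -4.74] w 0.0151
```

Emit:
play_rows([
  [[0.008,0,0.005],[0,0.013,0],0],
  [[0.014,0,0.009],[0,0.013,0],0],
  [[0.016,0,0.01],[0,0,0],0],
  [[0.014,0,0.008],[0,0,0],0],
  [[0.008,0,0.004],[0,0,0],0],
])

```text
time_s: 7.3
tool_pos: [0.5331, 0.1444, 0.3367]
orientation: [-1.567, -0.135, 0.142]
force: [0.5, 0.3, -5.3]
gripper_width: 0.0155
```

Emit:
play_rows([
  [[0.004,0,0.002],[0,0,0],0],
  [[0,0,0],[0,0,0],0],
])

```text
time_s: 7.47
tool_pos: [0.5371, 0.1466, 0.3361]
orientation: [-1.569, -0.134, 0.141]
force: [0.1, -0.3, -4.7]
gripper_width: 0.0152
```

Run:
```python
from h import *
plan([.5345,.1525,.260],.187,5,.015)
```

```text
pos [0.5371 0.1466 0.3361] remaining [-0.0026  0.0059 -0.0761] rotvec deg [ 0.1  -0.68 -0.28]
[-0.0003  0.0199  0.0017] [ 0.003 -0.023 -0.009]
[-0.0004  0.0199  0.0017] [0. 0. 0.]
[-0.0004  0.0199  0.0017] [0. 0. 0.]
[-0.0004  0.0199  0.0017] [0. 0. 0.]
[-0.0004  0.0199  0.0017] [0. 0. 0.]
t 7.47 F [ 0.12 -0.3  -4.73] w 0.0152
```

Emit:
play_rows([
  [[-0.001,0.01,0.002],[0,-0.023,0],0],
  [[-0.001,0.018,0.002],[0,0,0],0],
  [[0,0.02,0.001],[0,0,0],0],
  [[0,0.02,0],[0,0,0],0],
  [[0,0.016,0],[0,0,0],0],
])

```text
time_s: 7.88
tool_pos: [0.5346, 0.1478, 0.272]
orientation: [-1.567, -0.146, 0.147]
force: [-0.1, 0.0, -5.3]
gripper_width: 0.0147
```

Emit:
play_rows([
  [[0,0.008,0],[0,0,0],0],
  [[0,0,0],[0,0,0],0],
  [[0,0,0],[0,0,0],0],
])

```text
time_s: 8.13
tool_pos: [0.5322, 0.1464, 0.2626]
orientation: [-1.568, -0.143, 0.151]
force: [-0.2, -0.4, -4.0]
gripper_width: 0.0154
```

Run:
```python
from h import *
plan([.5345,.1525,.260],.187,2,.015)
P=pose();np.save('P5.npy',np.c_[P[0],P[1]])
im=arm.get_image('wrist'); cv2.imwrite('pics/w5.png',im[:,:,::-1]); cv2.imwrite('pics/w5c.png',cv2.resize(im[0:300,340:500,::-1],None,fx=2,fy=2,interpolation=2))
im=arm.get_image('side'); cv2.imwrite('pics/s5.png',cv2.resize(im[240:480,170:370,::-1],None,fx=2.5,fy=2.5,interpolation=2))
```

```text
pos [0.5322 0.1464 0.2626] remaining [ 0.0023  0.0061 -0.0026] rotvec deg [ 0.08  0.02 -0.31]
[0.0045 0.0034 0.0075] [ 0.003  0.001 -0.01 ]
[0. 0. 0.] [0. 0. 0.]
t 8.13 F [-0.16 -0.38 -3.96] w 0.0154
```

View pics/w5.png

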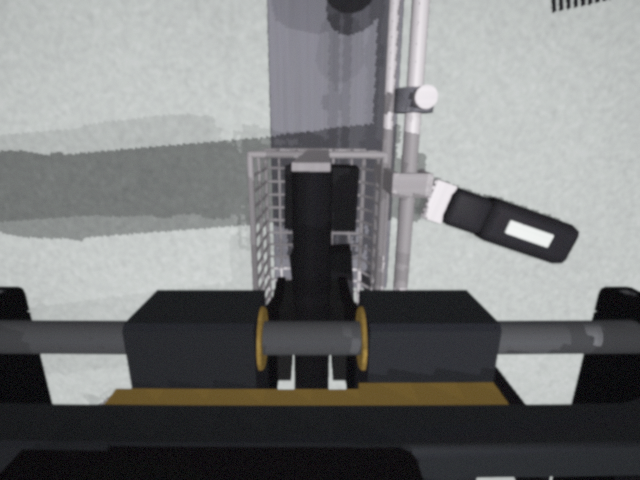

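View pics/s5.png

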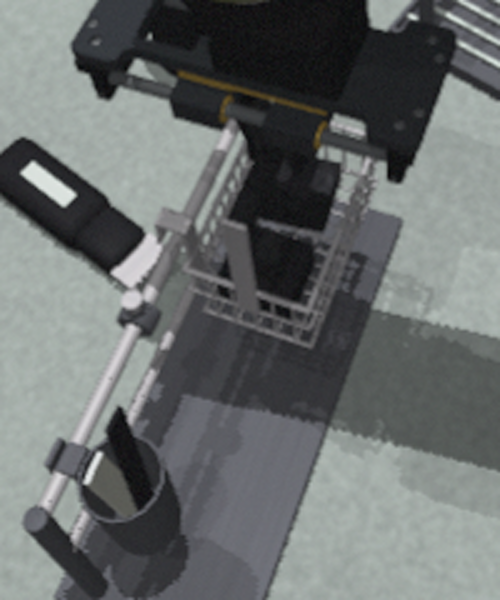

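Run:
```python
from h import *
np.set_printoptions(precision=2,suppress=True)
im=cv2.imread('pics/w5.png'); cv2.imwrite('pics/w5c.png',cv2.resize(im[80:240,370:450],None,fx=7,fy=3.7,interpolation=2))
g=cv2.cvtColor(im,cv2.COLOR_BGR2GRAY)
for v in (30,60,130,150,180,184,188,230,260): print(v,np.array(g[v,386:438]).tolist())
```

```text
30 [93, 110, 139, 167, 184, 197, 207, 213, 213, 204, 184, 162, 143, 137, 131, 141, 165, 188, 200, 201, 200, 199, 191, 174, 152, 150, 165, 178, 187, 198, 205, 214, 223, 229, 229, 225, 220, 214, 209, 201, 193, 189, 195, 199, 200, 201, 201, 201, 199, 200, 199, 196]
60 [127, 159, 180, 195, 206, 215, 218, 212, 196, 172, 149, 137, 135, 140, 158, 183, 196, 198, 197, 196, 192, 176, 158, 151, 168, 180, 191, 199, 206, 213, 224, 232, 232, 228, 221, 216, 209, 200, 192, 188, 192, 194, 195, 195, 196, 200, 199, 200, 198, 197, 196, 198]
130 [143, 150, 156, 157, 155, 153, 136, 113, 99, 104, 122, 141, 155, 168, 183, 191, 185, 167, 148, 155, 173, 187, 197, 208, 219, 232, 237, 237, 233, 226, 218, 211, 200, 193, 192, 195, 198, 198, 197, 199, 201, 201, 203, 204, 205, 203, 201, 201, 200, 202, 203, 203]
150 [146, 153, 151, 148, 142, 128, 109, 97, 107, 136, 172, 196, 204, 203, 199, 185, 154, 126, 124, 132, 139, 147, 153, 159, 165, 169, 172, 169, 165, 160, 156, 159, 177, 197, 204, 204, 204, 202, 201, 200, 198, 196, 196, 195, 197, 197, 197, 198, 200, 202, 202, 204]
180 [87, 84, 85, 86, 86, 99, 129, 162, 175, 1
[... 563 characters left out ...]
 173, 173, 172, 174, 173, 173, 174, 174, 174, 173, 173, 174, 174, 172, 173, 173, 172, 173, 174, 173, 174, 180, 189, 194, 191, 187, 186, 190, 198, 211, 224, 232, 238, 239]
230 [137, 136, 137, 147, 171, 193, 203, 205, 206, 203, 183, 144, 121, 131, 139, 144, 152, 158, 162, 165, 168, 168, 164, 160, 157, 163, 180, 195, 202, 203, 204, 206, 205, 206, 206, 208, 205, 204, 205, 207, 207, 208, 206, 206, 203, 202, 200, 200, 199, 200, 198, 200]
260 [131, 135, 158, 181, 191, 193, 194, 192, 177, 138, 117, 120, 127, 133, 140, 144, 149, 151, 151, 153, 150, 144, 148, 164, 188, 201, 204, 205, 206, 208, 208, 207, 208, 207, 208, 208, 207, 207, 207, 207, 208, 206, 204, 204, 203, 204, 206, 205, 204, 205, 206, 206]
```

View pics/w5c.png

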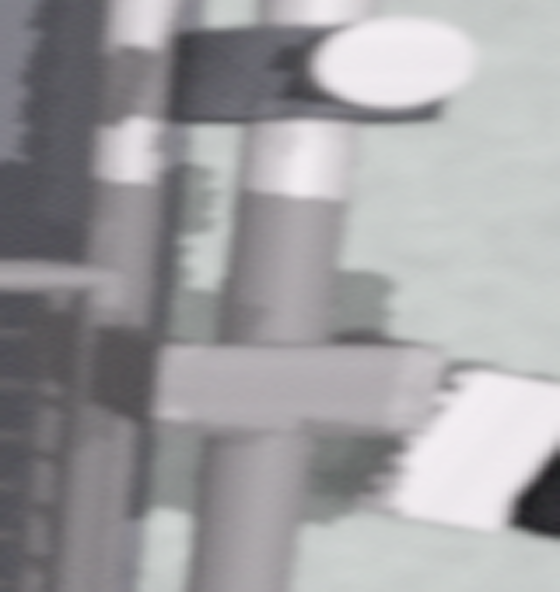

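Run:
```python
from h import *
np.set_printoptions(precision=4,suppress=True)
A=np.load('P5.npy');P=(A[:,0],A[:,1:])
yaw=.187;x=np.array([np.cos(yaw),np.sin(yaw),0])
g=P[0]+P[1]@[0,.0055,0]
print('grip',g)
for uv in [(418.2,30),(416.3,60),(411.3,130),(410,150),(404.3,230),(402,260)]:
    w=wonz(uv,.165,P);print('bar',w[:2],'x from grip',x@(w-g))
for z in (-.045,-.043,-.041):
  print(z,[x@(wonz((u,184),g[2]+z,P)-g) for u in (392.2,426.5,432)])
print('collar face',wonz((408,112),.170,P))
```

```text
grip [0.5322 0.1464 0.2571]
bar [0.5675 0.2885] x from grip 0.06108636322283552
bar [0.5705 0.273 ] x from grip 0.06119372369844167
bar [0.5778 0.2342] x from grip 0.06116990346232853
bar [0.5802 0.2224] x from grip 0.06125732644718569
bar [0.5898 0.1718] x from grip 0.06137011061188449
bar [0.5937 0.1511] x from grip 0.06133411799151441
-0.045 [np.float64(0.04138098481968796), np.float64(0.058907097389258985), np.float64(0.061720171209707186)]
-0.043 [np.float64(0.04095292256395671), np.float64(0.05829196928416159), np.float64(0.06107501761884044)]
-0.041 [np.float64(0.04052486030822558), np.float64(0.05767684117906431), np.float64(0.060429864027973575)]
collar face [0.572  0.2435 0.17  ]
```

The wrist view shows the hook plate spanning px 392–427 at row 184 and the bar centre at px 410 (row 150). That puts the bar 61.2 mm from the grip, so I go 11.2 mm forward, with the tongues still about 17 mm above the bar.

Emit:
play_rows([
  [[0.005,0,0.003],[0,0,0],0],
  [[0.006,0,0.003],[0,0,0],0],
  [[0.004,0,0],[0,0,0],0],
  [[0,0,0],[0,0,0],0],
])

```text
time_s: 8.57
tool_pos: [0.5441, 0.1541, 0.2653]
orientation: [-1.566, -0.145, 0.15]
force: [-2.3, -0.9, -4.3]
gripper_width: 0.0152
```

```bash
cat >> h.py <<'E'
def bar():
    p,R=pose();g=p+R@np.array([0,.0055,0]);yaw=.187
    x=np.array([np.cos(yaw),np.sin(yaw),0]);y=np.array([-x[1],x[0],0])
    A=np.load('P5.npy');g5=A[:,0]+A[:,1:]@np.array([0,.0055,0])
    f=arm.observe()
    print('bar-grip x mm',round(1000*(.0612-x@(g-g5)),2),'bar y mm',round(1000*(y@(g-np.array([.58,.2242,0]))),2),'grip z over bar mm',round(1000*(g[2]-.165),2),
     'pitch deg',np.degrees(R[:,0]@[0,0,1]).round(2),'roll',np.degrees(R[:,2]@[0,0,1]).round(2),'yaw err',np.degrees(np.arctan2(R[1,0],R[0,0])-yaw).round(2),
     'F bar xyz',(x@f['force']).round(2),(y@f['force']).round(2),f['force'][2].round(2),'t',f['time_s'].__round__(2),'w',round(f['gripper_width'],4))
E
python3 -c "
from h import *
bar()"
```

```text
bar-grip x mm 48.14 bar y mm -62.23 grip z over bar mm 94.78 pitch deg -0.17 roll 0.0 yaw err 0.05 F bar xyz -2.41 -0.49 -4.31 t 8.57 w 0.0152
```

Emit:
play_rows([
  [[-0.0024,0.002,0],[0,0,0],0],
  [[0,0,0],[0,0,0],0],
  [[0,0,0],[0,0,0],0],
])

```text
time_s: 8.82
tool_pos: [0.5424, 0.1538, 0.2636]
orientation: [-1.567, -0.145, 0.15]
force: [-0.8, -1.2, -4.6]
gripper_width: 0.015
```

```bash
python3 -c "
from h import *
bar()
im=arm.get_image('wrist'); cv2.imwrite('pics/w6.png',cv2.resize(im[60:300,350:470,::-1],None,fx=5,fy=2.5,interpolation=2)); cv2.imwrite('pics/w6f.png',im[:,:,::-1])
bar()"
```

```text
bar-grip x mm 49.86 bar y mm -62.21 grip z over bar mm 93.05 pitch deg -0.19 roll -0.03 yaw err 0.05 F bar xyz -0.97 -1.0 -4.57 t 8.82 w 0.015
bar-grip x mm 49.86 bar y mm -62.2 grip z over bar mm 93.07 pitch deg -0.19 roll -0.03 yaw err 0.05 F bar xyz -0.14 -0.15 -5.2 t 8.87 w 0.0149
```

View pics/w6.png

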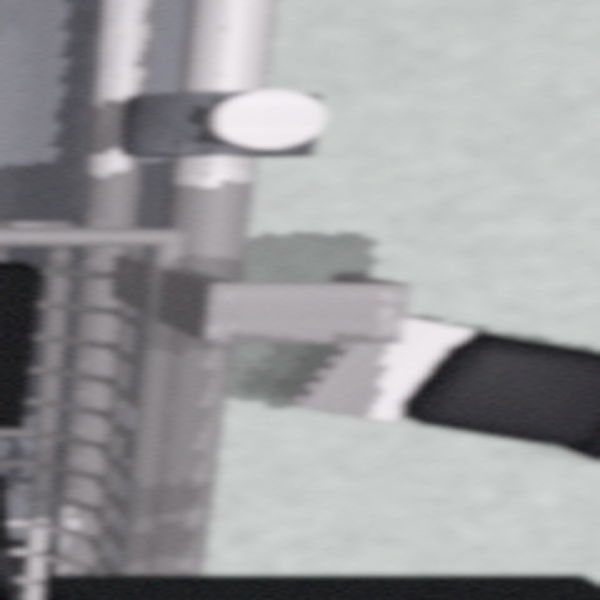

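Aligned at 49.9 mm. Lowering in small steps.

Emit:
play_rows([
  [[0,0.005,0],[0,0,0],0],
  [[0,0.006,0],[0,0,0],0],
  [[0,0.006,0],[0,0,0],0],
  [[0,0.004,0],[0,0,0],0],
])

```text
time_s: 9.2
tool_pos: [0.5425, 0.1538, 0.2471]
orientation: [-1.566, -0.146, 0.149]
force: [-0.4, 0.3, -4.2]
gripper_width: 0.0153
```

```bash
python3 -c "
from h import *
bar()"
```

```text
bar-grip x mm 49.72 bar y mm -62.16 grip z over bar mm 76.64 pitch deg -0.11 roll 0.01 yaw err 0.05 F bar xyz -0.3 0.33 -4.19 t 9.2 w 0.0153
```

Emit:
play_rows([
  [[0,0.003,0],[0,0,0],0],
  [[0,0.003,0],[0,0,0],0],
  [[0,0.003,0],[0,0,0],0],
  [[0,0.001,0],[0,0,0],0],
])

```text
time_s: 9.53
tool_pos: [0.5425, 0.1537, 0.2378]
orientation: [-1.566, -0.146, 0.149]
force: [-1.8, 1.1, -3.8]
gripper_width: 0.0149
```

```bash
python3 -c "
from h import *
bar()
im=arm.get_image('side'); cv2.imwrite('pics/s7.png',cv2.resize(im[240:420,200:350,::-1],None,fx=4,fy=3.3,interpolation=2))
im=arm.get_image('wrist'); cv2.imwrite('pics/w7.png',cv2.resize(im[60:300,350:470,::-1],None,fx=5,fy=2.5,interpolation=2))
"
```

```text
bar-grip x mm 49.77 bar y mm -62.25 grip z over bar mm 67.28 pitch deg -0.13 roll -0.02 yaw err 0.04 F bar xyz -1.52 1.38 -3.76 t 9.53 w 0.0149
```

View pics/s7.png

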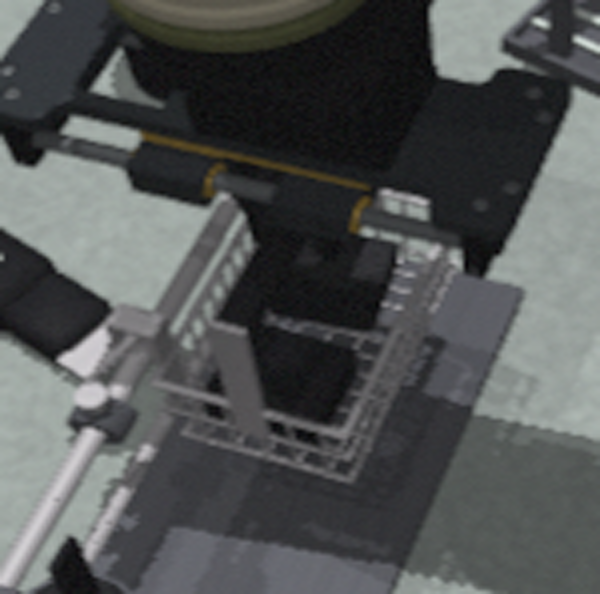

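View pics/w7.png

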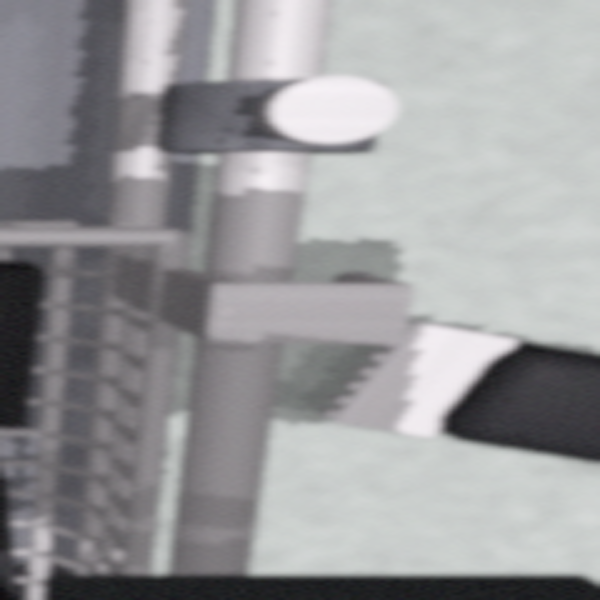

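The hooks are past the bar top with no load. Continuing slowly.

Emit:
play_rows([
  [[0,0.003,0],[0,0,0],0],
  [[0,0.003,0],[0,0,0],0],
  [[0,0.002,0],[0,0,0],0],
])

```text
time_s: 9.88
tool_pos: [0.5424, 0.1538, 0.2332]
orientation: [-1.565, -0.146, 0.149]
force: [-5.0, -1.8, 3.5]
gripper_width: 0.0153
```

```bash
python3 -c "
from h import *
bar()"
```

```text
bar-grip x mm 49.84 bar y mm -62.16 grip z over bar mm 62.66 pitch deg -0.11 roll 0.04 yaw err 0.05 F bar xyz -5.23 -0.81 3.47 t 9.88 w 0.0153
```

Emit:
play_rows([
  [[-0.0015,-0.002,0],[0,0,0],0],
  [[0,0,0],[0,0,0],0],
  [[0,0,0],[0,0,0],0],
])

```text
time_s: 10.13
tool_pos: [0.5411, 0.1536, 0.2343]
orientation: [-1.565, -0.146, 0.149]
force: [-0.5, -0.3, -4.2]
gripper_width: 0.0151
```

```bash
python3 -c "
from h import *
bar()
im=arm.get_image('side'); cv2.imwrite('pics/s8.png',cv2.resize(im[255:400,220:340,::-1],None,fx=5,fy=4.1,interpolation=2))
bar()
im=arm.get_image('side');cv2.imwrite('pics/s8f.png',im[:,:,::-1])
"
```

```text
bar-grip x mm 51.09 bar y mm -62.17 grip z over bar mm 63.8 pitch deg -0.11 roll 0.03 yaw err 0.05 F bar xyz -0.59 -0.21 -4.23 t 10.13 w 0.0151
bar-grip x mm 51.08 bar y mm -62.19 grip z over bar mm 63.77 pitch deg -0.11 roll 0.03 yaw err 0.04 F bar xyz -1.43 0.06 -4.51 t 10.18 w 0.0153
```

View pics/s8.png

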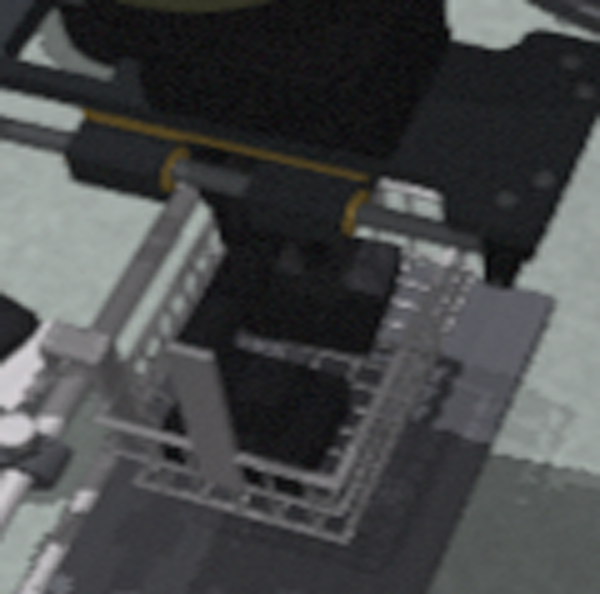

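Run:
```python
from h import *
p,R=pose();g=p+R@np.array([0,.0055,0]);yaw=.187
x=np.array([np.cos(yaw),np.sin(yaw),0]);y=np.array([-x[1],x[0],0]);z=np.array([0,0,1.])
for phi in (-.02,0,.02,.035):
    Z=z*np.cos(phi)-x*np.sin(phi)
    a=proj('side',g+.064*y+0*Z);b=proj('side',g+.064*y-.075*Z);print(phi,a.round(1),b.round(1),'slope du/dv',((b-a)[0]/(b-a)[1]).round(4))
im=cv2.imread('pics/s8f.png')
cv2.imwrite('pics/s9.png',cv2.resize(im[325:385,240:300],None,fx=10,fy=10,interpolation=2))
im=cv2.imread('pics/s4.png');
p,R=P4;g=p+R@np.array([0,.0055,0]);yaw=.2018
x=np.array([np.cos(yaw),np.sin(yaw),0]);y=np.array([-x[1],x[0],0])
for phi in (-.02,0,.02,.035):
    Z=z*np.cos(phi)-x*np.sin(phi)
    a=proj('side',g+.064*y+0*Z);b=proj('side',g+.064*y-.075*Z);print(phi,a.round(1),b.round(1),'slope du/dv',((b-a)[0]/(b-a)[1]).round(4))
cv2.imwrite('pics/s9b.png',cv2.resize(im[285:345,280:340],None,fx=10,fy=10,interpolation=2))
```

```text
-0.02 [258.3 341.6] [265.  363.8] slope du/dv 0.3027
0 [258.3 341.6] [264.1 363.5] slope du/dv 0.2658
0.02 [258.3 341.6] [263.2 363.2] slope du/dv 0.2278
0.035 [258.3 341.6] [262.5 363. ] slope du/dv 0.1987
-0.02 [300.5 298.1] [304.2 326.7] slope du/dv 0.1278
0 [300.5 298.1] [303.1 326.4] slope du/dv 0.093
0.02 [300.5 298.1] [302.1 326.1] slope du/dv 0.0575
0.035 [300.5 298.1] [301.3 325.9] slope du/dv 0.0304
```

View pics/s9.png

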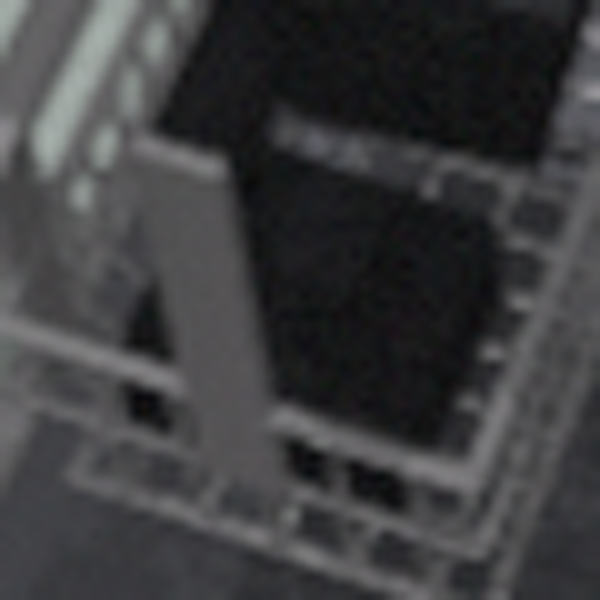

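View pics/s9b.png

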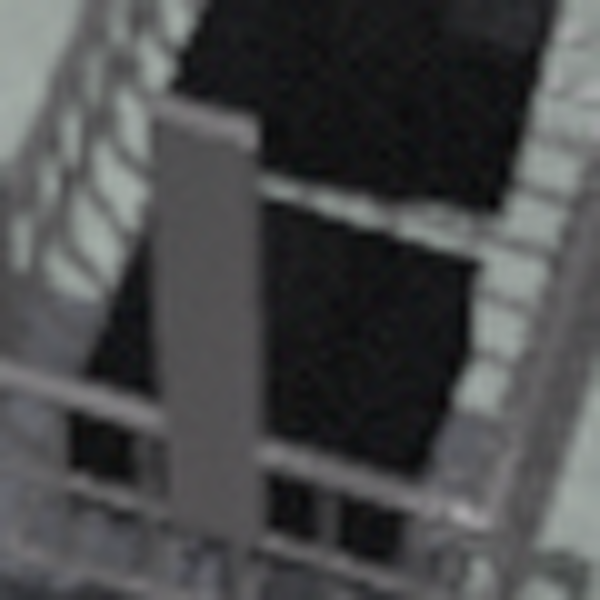

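The upright slopes in both side views (0.19 now, 0.035 earlier) correspond to a lean of about 0.035 rad, top away from the rack, so the basket kept its resting lean in the grip. I'll correct that by a +1.9° turn about the handle axis and shift 0.9 mm forward.

Emit:
play_rows([
  [[0.0006,-0.001,0],[0,0,0.032],0],
  [[0.0006,0,0],[0,0,0.032],0],
  [[0,0,0],[0,0,0],0],
])

```text
time_s: 10.48
tool_pos: [0.5425, 0.154, 0.2351]
orientation: [-1.568, -0.118, 0.177]
force: [0.4, -0.9, -5.2]
gripper_width: 0.0152
```

```bash
python3 -c "
from h import *
bar()
im=arm.get_image('side');cv2.imwrite('pics/s10.png',cv2.resize(im[325:385,240:300,::-1],None,fx=10,fy=10,interpolation=2))
bar()
"
```

```text
bar-grip x mm 49.9 bar y mm -62.0 grip z over bar mm 64.58 pitch deg -2.15 roll 0.04 yaw err 0.07 F bar xyz 0.21 -1.0 -5.23 t 10.48 w 0.0152
bar-grip x mm 49.83 bar y mm -62.08 grip z over bar mm 64.58 pitch deg -2.09 roll 0.04 yaw err 0.06 F bar xyz -0.73 -0.48 -4.37 t 10.53 w 0.0152
```

View pics/s10.png

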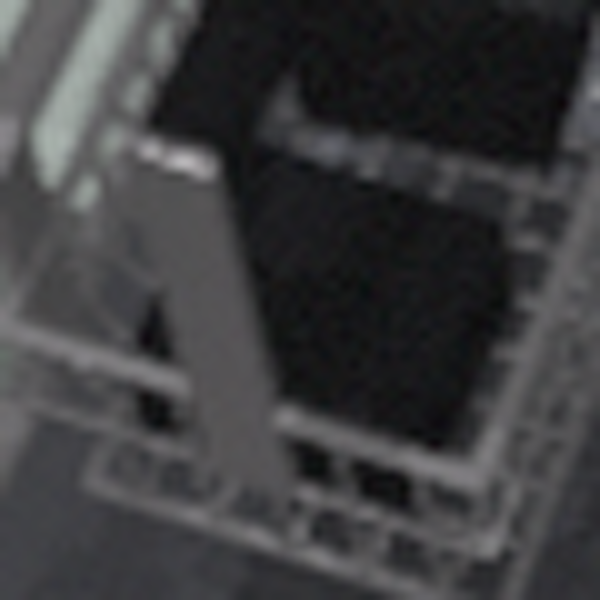

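Emit:
play_rows([
  [[0,0.003,0],[0,0,0.015],0],
  [[0,0.002,0],[0,0,0],0],
  [[0,0.001,0],[0,0,0],0],
])

```text
time_s: 10.78
tool_pos: [0.5429, 0.1539, 0.23]
orientation: [-1.57, -0.112, 0.183]
force: [0.4, 0.1, -4.8]
gripper_width: 0.0149
```

```bash
python3 -c "
from h import *
bar()"
```

```text
bar-grip x mm 49.52 bar y mm -62.22 grip z over bar mm 59.51 pitch deg -2.56 roll 0.01 yaw err 0.04 F bar xyz 0.41 0.04 -4.85 t 10.78 w 0.0149
```

Free past the earlier contact height. Continuing down.

Emit:
play_rows([
  [[-0.0005,0.002,0],[0,0,0],0],
  [[0,0.002,0],[0,0,0],0],
  [[0,0.001,0],[0,0,0],0],
])

```text
time_s: 11.03
tool_pos: [0.5421, 0.1536, 0.2255]
orientation: [-1.57, -0.112, 0.183]
force: [-0.0, -0.2, -4.2]
gripper_width: 0.0151
```

```bash
python3 -c "
from h import *
bar()"
```

```text
bar-grip x mm 50.32 bar y mm -62.29 grip z over bar mm 55.03 pitch deg -2.59 roll -0.0 yaw err 0.04 F bar xyz -0.09 -0.23 -4.18 t 11.03 w 0.0151
```

Emit:
play_rows([
  [[0,0.002,0],[0,0,0],0],
  [[0,0.002,0],[0,0,0],0],
  [[0,0.0005,0],[0,0,0],0],
])

```text
time_s: 11.28
tool_pos: [0.5418, 0.1537, 0.2219]
orientation: [-1.569, -0.112, 0.183]
force: [-1.6, -0.5, -1.6]
gripper_width: 0.0151
```

```bash
python3 -c "
from h import *
bar()"
```

```text
bar-grip x mm 50.63 bar y mm -62.21 grip z over bar mm 51.45 pitch deg -2.58 roll 0.01 yaw err 0.05 F bar xyz -1.65 -0.15 -1.63 t 11.28 w 0.0151
```

Emit:
play_rows([
  [[0,0.0015,0],[0,0,0],0],
  [[0,0,0],[0,0,0],0],
  [[0,0,0],[0,0,0],0],
])

```text
time_s: 11.53
tool_pos: [0.542, 0.1537, 0.2219]
orientation: [-1.569, -0.113, 0.182]
force: [-1.4, -0.2, -3.1]
gripper_width: 0.0149
```

```bash
python3 -c "
from h import *
bar()
im=arm.get_image('side'); cv2.imwrite('pics/s11.png',cv2.resize(im[255:400,200:320,::-1],None,fx=5,fy=4.1,interpolation=2))
im=arm.get_image('wrist'); cv2.imwrite('pics/w11.png',cv2.resize(im[60:300,350:470,::-1],None,fx=5,fy=2.5,interpolation=2));cv2.imwrite('pics/w11f.png',im[:,:,::-1])
bar()
"
```

```text
bar-grip x mm 50.47 bar y mm -62.18 grip z over bar mm 51.36 pitch deg -2.51 roll 0.06 yaw err 0.05 F bar xyz -1.39 0.06 -3.11 t 11.53 w 0.0149
bar-grip x mm 50.52 bar y mm -62.21 grip z over bar mm 51.28 pitch deg -2.53 roll 0.05 yaw err 0.04 F bar xyz -0.29 0.92 -2.16 t 11.63 w 0.0151
```

View pics/s11.png

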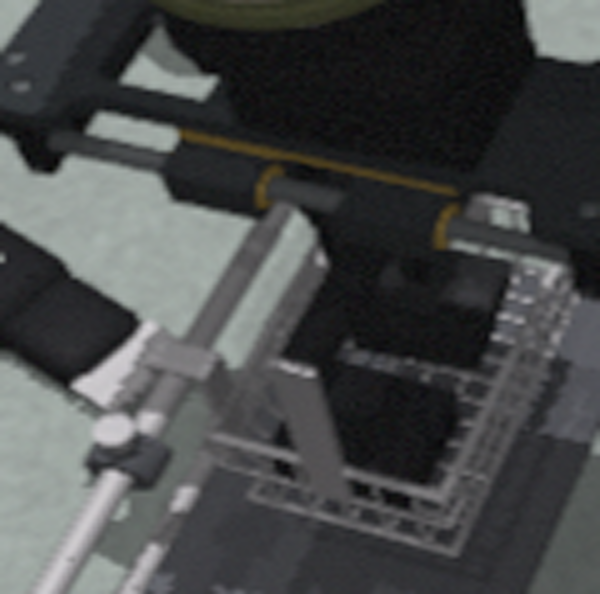

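View pics/w11.png

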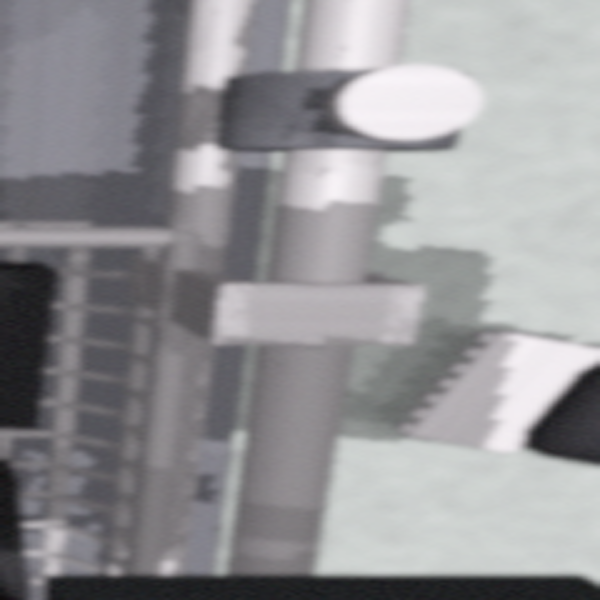

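Emit:
play_rows([
  [[0,0.0025,0],[0,0,0],0],
])

```text
time_s: 11.72
tool_pos: [0.5419, 0.1537, 0.2211]
orientation: [-1.568, -0.113, 0.182]
force: [-12.2, -2.1, 25.0]
gripper_width: 0.0152
```

```bash
python3 -c "
from h import *
bar()"
```

```text
bar-grip x mm 50.5 bar y mm -62.17 grip z over bar mm 50.6 pitch deg -2.5 roll 0.08 yaw err 0.05 F bar xyz -12.38 0.23 25.03 t 11.72 w 0.0152
```

The bar is stiff, so I'm relieving the load straight away.

Emit:
play_rows([
  [[0,-0.0006,0],[0,0,0],0],
])

```text
time_s: 11.8
tool_pos: [0.5422, 0.1537, 0.222]
orientation: [-1.568, -0.114, 0.181]
force: [0.4, -1.3, -5.0]
gripper_width: 0.0151
```

```bash
python3 -c "
from h import *
bar()"
```

```text
bar-grip x mm 50.28 bar y mm -62.23 grip z over bar mm 51.52 pitch deg -2.46 roll 0.1 yaw err 0.04 F bar xyz 0.17 -1.35 -4.96 t 11.8 w 0.0151
```

Emit:
play_rows([
  [[0,0.0012,0],[0,0,0],0],
  [[0,0.0005,0],[0,0,0],0],
])

```text
time_s: 11.97
tool_pos: [0.5422, 0.1538, 0.2215]
orientation: [-1.567, -0.114, 0.181]
force: [-4.6, -1.1, 4.6]
gripper_width: 0.015
```

```bash
python3 -c "
from h import *
bar()"
```

```text
bar-grip x mm 50.23 bar y mm -62.18 grip z over bar mm 51.01 pitch deg -2.43 roll 0.13 yaw err 0.04 F bar xyz -4.71 -0.19 4.6 t 11.97 w 0.015
```

Emit:
play_rows([
  [[0,0,0],[0,0,0],0],
  [[0,0,0],[0,0,0],0],
  [[0,0.0003,0],[0,0,0],0],
])

```text
time_s: 12.22
tool_pos: [0.5422, 0.1537, 0.2215]
orientation: [-1.567, -0.114, 0.181]
force: [-4.1, -1.5, 4.7]
gripper_width: 0.0152
```

```bash
python3 -c "
from h import *
bar()"
```

```text
bar-grip x mm 50.21 bar y mm -62.19 grip z over bar mm 51.03 pitch deg -2.41 roll 0.14 yaw err 0.05 F bar xyz -4.32 -0.67 4.71 t 12.22 w 0.0152
```

Stable at about 9 N on the rack. Now I open slightly so the basket takes its own hang, then regrip.

Emit:
play_rows([
  [[0,0,0],[0,0,0],0.3],
  [[0,0,0],[0,0,0],0.3],
  [[0,0,0],[0,0,0],0.3],
  [[0,0,0],[0,0,0],0.3],
])

```text
time_s: 12.55
tool_pos: [0.5428, 0.154, 0.2211]
orientation: [-1.567, -0.115, 0.18]
force: [-0.3, 0.1, -0.2]
gripper_width: 0.025
```

```bash
python3 -c "
from h import *
bar()
im=arm.get_image('side'); cv2.imwrite('pics/s12.png',cv2.resize(im[255:400,200:320,::-1],None,fx=5,fy=4.1,interpolation=2))
im=arm.get_image('wrist'); cv2.imwrite('pics/w12.png',cv2.resize(im[60:400,220:470,::-1],None,fx=2.4,fy=1.7,interpolation=2));cv2.imwrite('pics/w12f.png',im[:,:,::-1])
bar()
"
```

```text
bar-grip x mm 49.57 bar y mm -62.09 grip z over bar mm 50.56 pitch deg -2.33 roll 0.13 yaw err 0.05 F bar xyz -0.28 0.15 -0.22 t 12.55 w 0.025
bar-grip x mm 49.62 bar y mm -62.07 grip z over bar mm 50.59 pitch deg -2.34 roll 0.13 yaw err 0.05 F bar xyz -0.5 -0.14 1.07 t 12.65 w 0.0259
```

View pics/s12.png

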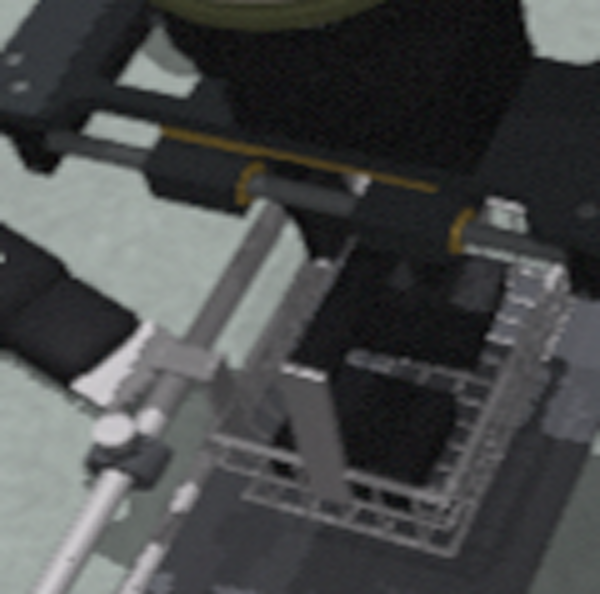

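View pics/w12f.png

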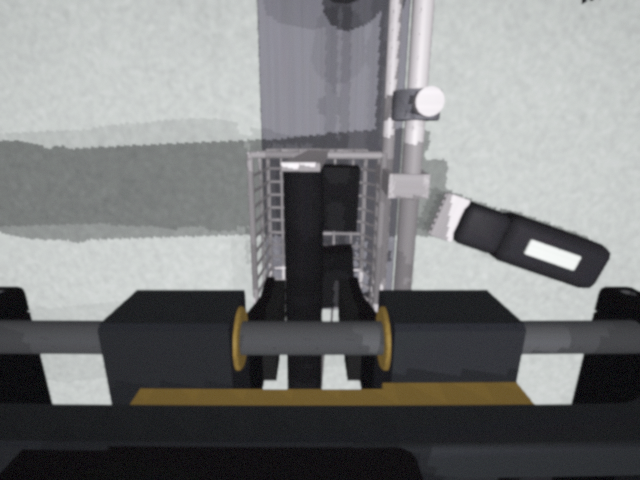

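The basket now hangs by itself on the bar with both guards in it. The handle relaxed to px 304, from about 311 when gripped, so roughly 2.6 mm towards -x. I'll measure that and recentre before regripping.

Run:
```python
from h import *
for f in ('w11f','w12f'):
    g=cv2.cvtColor(cv2.imread(f'pics/{f}.png'),cv2.COLOR_BGR2GRAY)
    for v in (200,230): print(f,v,g[v,276:340].tolist())
P=pose()
# px shift to mm at handle depth
a=wonz((311,200),.2155,P);b=wonz((304,200),.2155,P);print((a-b)*1000)
```

```text
w11f 200 [77, 77, 75, 85, 108, 129, 125, 97, 80, 73, 60, 45, 33, 34, 31, 29, 24, 20, 22, 22, 23, 27, 27, 31, 32, 32, 32, 25, 34, 31, 35, 36, 33, 34, 37, 34, 33, 35, 34, 38, 37, 34, 33, 32, 33, 32, 32, 29, 23, 33, 28, 31, 30, 31, 25, 28, 23, 32, 33, 36, 32, 33, 32, 34]
w11f 230 [99, 95, 94, 93, 109, 130, 131, 117, 102, 93, 88, 85, 83, 83, 80, 75, 54, 33, 25, 25, 25, 26, 21, 30, 27, 30, 30, 28, 27, 29, 35, 28, 30, 35, 36, 28, 33, 28, 31, 27, 33, 28, 24, 31, 29, 26, 30, 23, 27, 30, 31, 26, 23, 25, 28, 46, 71, 83, 79, 64, 60, 59, 60, 58]
w12f 200 [72, 68, 70, 76, 105, 129, 127, 91, 51, 31, 23, 29, 28, 30, 33, 34, 30, 28, 34, 34, 32, 37, 34, 37, 36, 33, 34, 35, 32, 36, 35, 35, 39, 38, 36, 38, 35, 33, 33, 32, 36, 32, 35, 29, 29, 27, 27, 29, 33, 25, 32, 33, 34, 34, 37, 33, 35, 30, 34, 31, 34, 34, 34, 33]
w12f 230 [100, 95, 95, 98, 106, 123, 135, 122, 87, 45, 34, 20, 26, 28, 27, 27, 27, 27, 30, 29, 27, 35, 30, 32, 28, 38, 35, 34, 39, 38, 34, 35, 39, 37, 33, 35, 35, 33, 32, 34, 32, 32, 31, 26, 30, 29, 30, 51, 62, 63, 63, 63, 61, 62, 59, 59, 66, 68, 69, 61, 56, 53, 53, 51]
[2.70696732 0.53760339 0.        ]
```

Emit:
play_rows([
  [[-0.0038,0,0],[0,0,0],0.3],
  [[0,0,0],[0,0,0],0.3],
  [[0,0,0],[0,0,0],0.3],
])

```text
time_s: 12.9
tool_pos: [0.5399, 0.1534, 0.2211]
orientation: [-1.567, -0.115, 0.179]
force: [0.6, -0.3, 0.9]
gripper_width: 0.026
```

Run:
```python
from h import *
bar()
im=arm.get_image('wrist');cv2.imwrite('pics/w13.png',im[:,:,::-1])
g=cv2.cvtColor(im,cv2.COLOR_RGB2GRAY)
print(g[230,276:340].tolist())
```

```text
bar-grip x mm 52.6 bar y mm -62.12 grip z over bar mm 50.63 pitch deg -2.32 roll 0.12 yaw err 0.04 F bar xyz 0.54 -0.4 0.89 t 12.9 w 0.026
[109, 103, 103, 101, 100, 100, 96, 96, 108, 127, 134, 123, 105, 95, 84, 70, 43, 29, 23, 26, 31, 29, 31, 31, 30, 33, 31, 34, 34, 36, 33, 34, 33, 35, 40, 36, 35, 35, 35, 34, 36, 32, 27, 29, 31, 25, 25, 28, 27, 23, 22, 23, 22, 31, 43, 56, 62, 59, 63, 63, 69, 74, 67, 60]
```

Run:
```python
import cv2
im=cv2.imread('pics/w13.png');cv2.imwrite('pics/w13c.png',cv2.resize(im[80:200,380:450],None,fx=8,fy=5,interpolation=2))
g=cv2.cvtColor(im,cv2.COLOR_BGR2GRAY)
for u in (404,410,412,414,418): print(u,[(v,int(g[v,u])) for v in range(108,124)],[(v,int(g[v,u])) for v in range(164,200,1)])
```

```text
404 [(108, 100), (109, 100), (110, 101), (111, 101), (112, 102), (113, 105), (114, 104), (115, 104), (116, 105), (117, 105), (118, 102), (119, 93), (120, 94), (121, 122), (122, 137), (123, 144)] [(164, 145), (165, 143), (166, 142), (167, 144), (168, 144), (169, 146), (170, 150), (171, 152), (172, 150), (173, 151), (174, 163), (175, 176), (176, 182), (177, 185), (178, 185), (179, 185), (180, 182), (181, 181), (182, 181), (183, 180), (184, 180), (185, 179), (186, 178), (187, 178), (188, 180), (189, 180), (190, 181), (191, 180), (192, 179), (193, 179), (194, 174), (195, 167), (196, 156), (197, 146), (198, 142), (199, 139)]
410 [(108, 110), (109, 112), (110, 112), (111, 112), (112, 114), (113, 115), (114, 114), (115, 110), (116, 113), (117, 118), (118, 114), (119, 103), (120, 113), (121, 151), (122, 172), (123, 177)] [(164, 129), (165, 129), (166, 129), (167, 130), (168, 132), (169, 132), (170, 131), (171, 131), (172, 130), (173, 138), (174, 158), (175, 174), (176, 180), (177, 183), (178, 185), (179, 184), (180, 183), (181, 181), (182, 181), (183, 179), (184, 179), (185, 180), (186, 179)
[... 1341 characters left out ...]
77), (194, 178), (195, 178), (196, 175), (197, 164), (198, 148), (199, 139)]
418 [(108, 81), (109, 79), (110, 73), (111, 70), (112, 77), (113, 96), (114, 109), (115, 113), (116, 115), (117, 115), (118, 117), (119, 135), (120, 175), (121, 201), (122, 208), (123, 208)] [(164, 175), (165, 173), (166, 175), (167, 177), (168, 175), (169, 176), (170, 176), (171, 176), (172, 174), (173, 168), (174, 167), (175, 175), (176, 180), (177, 184), (178, 184), (179, 185), (180, 183), (181, 182), (182, 180), (183, 180), (184, 181), (185, 178), (186, 178), (187, 179), (188, 181), (189, 181), (190, 181), (191, 180), (192, 180), (193, 176), (194, 175), (195, 169), (196, 167), (197, 158), (198, 146), (199, 136)]
```

View pics/w13c.png

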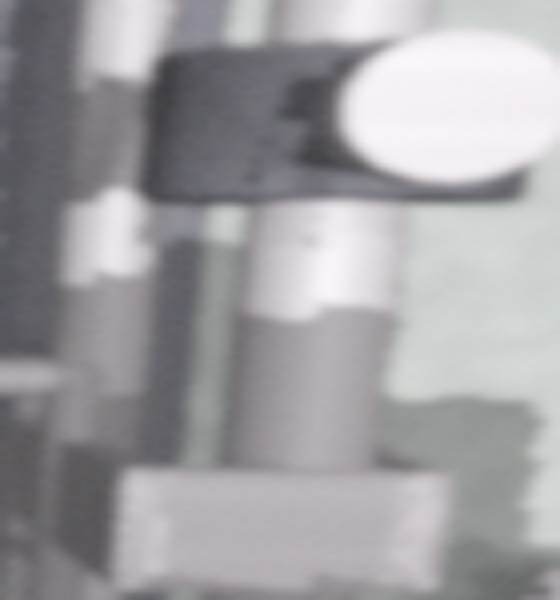

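Run:
```python
from h import *
P=pose();y=np.array([-np.sin(.187),np.cos(.187),0]);M=np.array([.58,.2242,0])
for uv,z in [((411,174),.172),((411,196.8),.172),((412,120.4),.170),((412,120.4),.177),((412,118.5),.177)]: print(uv,z,(1000*y@(wonz(uv,z,P)-M)).round(1))
```

```text
(411, 174) 0.172 -5.5
(411, 196.8) 0.172 -17.0
(412, 120.4) 0.17 20.1
(412, 120.4) 0.177 19.8
(412, 118.5) 0.177 20.7
```

Gap from hook to collar face measured as about 25.6–26 mm. Regripping.

Emit:
play_rows([
  [[0,0,0],[0,0,0],0.2],
  [[0,0,0],[0,0,0],0.17],
  [[0,0,0],[0,0,0],0],
  [[0,0,0],[0,0,0],0],
  [[0,0,0],[0,0,0],0],
])

```text
time_s: 13.37
tool_pos: [0.5396, 0.1533, 0.2212]
orientation: [-1.567, -0.115, 0.18]
force: [-0.4, -0.6, -0.7]
gripper_width: 0.0151
```

```bash
python3 -c "
from h import *
bar()"
```

```text
bar-grip x mm 52.88 bar y mm -62.11 grip z over bar mm 50.72 pitch deg -2.36 roll 0.13 yaw err 0.04 F bar xyz -0.53 -0.51 -0.69 t 13.37 w 0.0151
```

Emit:
play_rows([
  [[0,0,0.002],[0,0,0],0],
  [[0,0,0.002],[0,0,0],0],
])

```text
time_s: 13.53
tool_pos: [0.5394, 0.1538, 0.2212]
orientation: [-1.571, -0.113, 0.178]
force: [0.8, -6.2, 0.3]
gripper_width: 0.0151
```

```bash
python3 -c "
from h import *
bar()"
```

```text
bar-grip x mm 52.94 bar y mm -61.68 grip z over bar mm 50.69 pitch deg -2.38 roll -0.06 yaw err -0.1 F bar xyz -0.34 -6.27 0.35 t 13.53 w 0.0151
```

Emit:
play_rows([
  [[0,-0.0004,0.002],[0,0,0],0],
  [[0,0,0.002],[0,0,0],0],
])

```text
time_s: 13.7
tool_pos: [0.5394, 0.1538, 0.2212]
orientation: [-1.574, -0.111, 0.176]
force: [-0.4, -6.0, 0.9]
gripper_width: 0.015
```

```bash
python3 -c "
from h import *
bar()"
```

```text
bar-grip x mm 52.95 bar y mm -61.66 grip z over bar mm 50.73 pitch deg -2.4 roll -0.28 yaw err -0.28 F bar xyz -1.54 -5.86 0.94 t 13.7 w 0.015
```

It's sticking, at about 6 N without sliding. I'll take some weight off the bar and square the tool up.

Emit:
play_rows([
  [[0,-0.001,0],[0,0,0],0],
  [[0,0,0],[0,0,0],0],
])

```text
time_s: 13.87
tool_pos: [0.5394, 0.1537, 0.2213]
orientation: [-1.575, -0.11, 0.176]
force: [-0.8, -1.7, 1.2]
gripper_width: 0.0152
```

```bash
python3 -c "
from h import *
bar();print(arm.observe()['wrist_torque'])
plan(pose()[0],.187,1)"
```

```text
bar-grip x mm 52.97 bar y mm -61.79 grip z over bar mm 50.83 pitch deg -2.43 roll -0.31 yaw err -0.3 F bar xyz -1.07 -1.49 1.17 t 13.87 w 0.0152
[-0.27935616  0.07493222  0.13509648]
pos [0.5394 0.1537 0.2213] remaining [0. 0. 0.] rotvec deg [ 0.3  -0.29 -2.43]
[0. 0. 0.] [ 0.01  -0.01  -0.081]
t 13.87 F [-0.78 -1.67  1.17] w 0.0152
```

Emit:
play_rows([
  [[0,-0.0015,0],[0.01,-0.01,0],0],
  [[0,0,0],[0,0,0],0],
])

```text
time_s: 14.03
tool_pos: [0.5393, 0.1541, 0.2219]
orientation: [-1.569, -0.114, 0.181]
force: [0.1, -0.4, -1.7]
gripper_width: 0.0148
```

```bash
python3 -c "
from h import *
bar()"
```

```text
bar-grip x mm 52.99 bar y mm -61.31 grip z over bar mm 51.4 pitch deg -2.45 roll 0.03 yaw err 0.06 F bar xyz 0.05 -0.46 -1.66 t 14.03 w 0.0148
```

Emit:
play_rows([
  [[0,-0.0004,0.003],[0,0,0],0],
  [[0,0,0.003],[0,0,0],0],
])

```text
time_s: 14.2
tool_pos: [0.5389, 0.1565, 0.2222]
orientation: [-1.572, -0.113, 0.18]
force: [1.4, -9.4, 0.3]
gripper_width: 0.015
```

```bash
python3 -c "
from h import *
bar()"
```

```text
bar-grip x mm 52.99 bar y mm -58.84 grip z over bar mm 51.72 pitch deg -2.47 roll -0.11 yaw err -0.06 F bar xyz -0.37 -9.5 0.3 t 14.2 w 0.015
```

Friction is amplified by the tongue and lower-bar reactions in the leaned hang. I'll return the basket to level (2° about the handle, 2.7 mm forward) so only part of its weight rides on the bar.

Emit:
play_rows([
  [[0.0018,-0.0004,0],[0,0,0.033],0],
  [[0.0018,0,0],[0,0,0.033],0],
  [[0,0,0],[0,0,0],0],
])

```text
time_s: 14.45
tool_pos: [0.5408, 0.158, 0.2225]
orientation: [-1.573, -0.083, 0.211]
force: [-0.3, -1.4, -1.7]
gripper_width: 0.015
```

```bash
python3 -c "
from h import *
bar()"
```

```text
bar-grip x mm 51.0 bar y mm -57.76 grip z over bar mm 52.04 pitch deg -4.68 roll -0.05 yaw err -0.0 F bar xyz -0.53 -1.36 -1.65 t 14.45 w 0.015
```

Emit:
play_rows([
  [[0.0005,-0.0004,0.003],[0,0,0],0],
  [[0,0,0.003],[0,0,0],0],
  [[0,0,0],[0,0,0],0],
])

```text
time_s: 14.7
tool_pos: [0.5408, 0.163, 0.2227]
orientation: [-1.574, -0.082, 0.211]
force: [-1.1, -1.8, -1.3]
gripper_width: 0.015
```

```bash
python3 -c "
from h import *
bar()"
```

```text
bar-grip x mm 50.12 bar y mm -52.88 grip z over bar mm 52.17 pitch deg -4.71 roll -0.08 yaw err -0.03 F bar xyz -1.43 -1.61 -1.32 t 14.7 w 0.015
```

Sliding freely now. Continuing to about 8 mm short of the collar.

Emit:
play_rows([
  [[-0.0003,0,0.003],[0,0,0],0],
  [[0,0,0.003],[0,0,0],0],
  [[0,0,0.003],[0,0,0],0],
  [[0,0,0],[0,0,0],0],
])

```text
time_s: 15.03
tool_pos: [0.539, 0.1709, 0.2227]
orientation: [-1.573, -0.083, 0.211]
force: [0.7, -0.5, -2.4]
gripper_width: 0.0153
```

```bash
python3 -c "
from h import *
bar()
plan(pose()[0],.187,1)
im=arm.get_image('wrist');cv2.imwrite('pics/w15.png',cv2.resize(im[80:220,360:450,::-1],None,fx=6,fy=4,interpolation=2))
im=arm.get_image('side'); cv2.imwrite('pics/s15.png',cv2.resize(im[255:400,200:320,::-1],None,fx=5,fy=4.1,interpolation=2))"
```

```text
bar-grip x mm 50.37 bar y mm -44.8 grip z over bar mm 52.21 pitch deg -4.67 roll -0.04 yaw err 0.0 F bar xyz 0.58 -0.64 -2.43 t 15.03 w 0.0153
pos [0.539  0.1709 0.2227] remaining [0. 0. 0.] rotvec deg [ 0.04  0.   -4.67]
[0. 0. 0.] [ 0.001  0.    -0.156]
t 15.03 F [ 0.69 -0.53 -2.43] w 0.0153
```

View pics/w15.png

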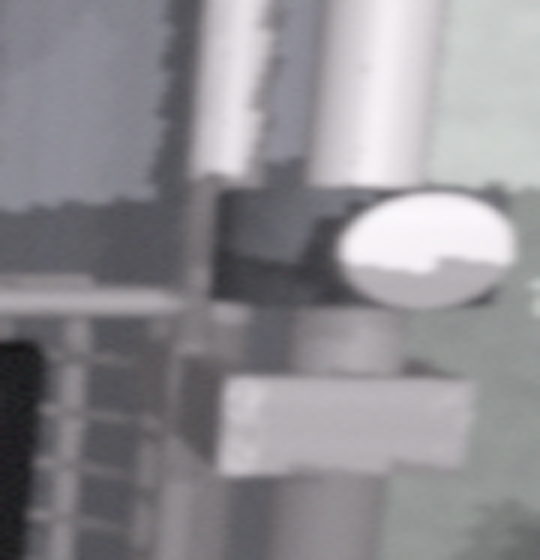

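View pics/s15.png

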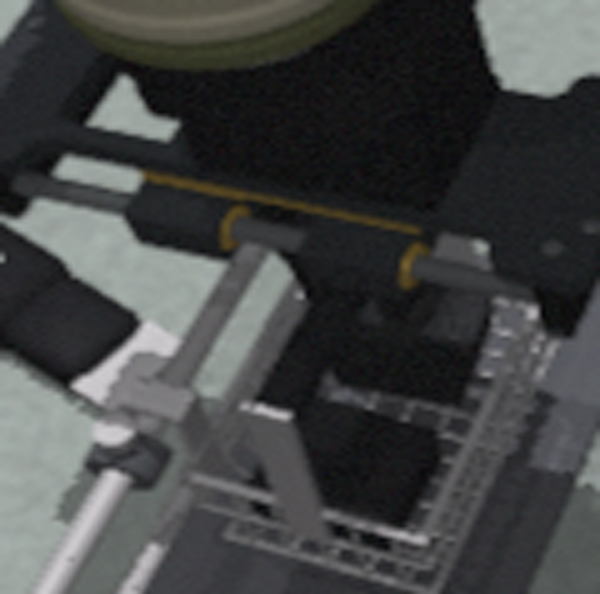

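The gap is now about 9 mm. Creeping in.

Emit:
play_rows([
  [[0,0,0.0015],[0,0,0],0],
  [[0,0,0.0015],[0,0,0],0],
  [[0,0,0.0015],[0,0,0],0],
  [[0,0,0.0015],[0,0,0],0],
  [[0,0,0.001],[0,0,0],0],
])

```text
time_s: 15.55
tool_pos: [0.5381, 0.1756, 0.2227]
orientation: [-1.573, -0.082, 0.21]
force: [0.2, -0.7, -2.8]
gripper_width: 0.0152
```

```bash
python3 -c "
from h import *
bar()"
```

```text
bar-grip x mm 50.4 bar y mm -39.99 grip z over bar mm 52.24 pitch deg -4.67 roll -0.06 yaw err -0.05 F bar xyz 0.09 -0.68 -2.8 t 15.55 w 0.0152
```

Emit:
play_rows([
  [[0,0,0.001],[0,0,0],0],
  [[0,0,0.001],[0,0,0],0],
  [[0,0,0.001],[0,0,0],0],
])

```text
time_s: 15.8
tool_pos: [0.5377, 0.1779, 0.2227]
orientation: [-1.574, -0.082, 0.21]
force: [0.2, -0.8, -2.7]
gripper_width: 0.0155
```

```bash
python3 -c "
from h import *
bar()"
```

```text
bar-grip x mm 50.35 bar y mm -37.69 grip z over bar mm 52.25 pitch deg -4.66 roll -0.07 yaw err -0.07 F bar xyz -0.0 -0.82 -2.72 t 15.8 w 0.0155
```

Emit:
play_rows([
  [[0,0,0.0008],[0,0,0],0],
])

```text
time_s: 15.88
tool_pos: [0.5376, 0.1785, 0.2227]
orientation: [-1.574, -0.082, 0.21]
force: [-0.1, -1.0, -1.8]
gripper_width: 0.015
```

Emit:
play_rows([
  [[0,0,0.0008],[0,0,0],0],
])

```text
time_s: 15.97
tool_pos: [0.5375, 0.1792, 0.2227]
orientation: [-1.574, -0.082, 0.21]
force: [0.3, -1.7, -2.3]
gripper_width: 0.0148
```

```bash
python3 -c "
from h import *
bar()"
```

```text
bar-grip x mm 50.38 bar y mm -36.36 grip z over bar mm 52.22 pitch deg -4.66 roll -0.07 yaw err -0.07 F bar xyz 0.01 -1.77 -2.34 t 15.97 w 0.0148
```

Emit:
play_rows([
  [[0,0,0.0006],[0,0,0],0],
])

```text
time_s: 16.05
tool_pos: [0.5374, 0.1795, 0.2227]
orientation: [-1.574, -0.082, 0.21]
force: [-0.3, -2.5, -1.7]
gripper_width: 0.0149
```

```bash
python3 -c "
from h import *
bar()
im=arm.get_image('wrist');cv2.imwrite('pics/w16.png',cv2.resize(im[80:220,360:450,::-1],None,fx=6,fy=4,interpolation=2));bar()"
```

```text
bar-grip x mm 50.41 bar y mm -36.03 grip z over bar mm 52.26 pitch deg -4.67 roll -0.09 yaw err -0.08 F bar xyz -0.73 -2.4 -1.7 t 16.05 w 0.0149
bar-grip x mm 50.44 bar y mm -36.06 grip z over bar mm 52.25 pitch deg -4.68 roll -0.09 yaw err -0.08 F bar xyz -0.23 -1.53 -2.37 t 16.1 w 0.0148
```

View pics/w16.png

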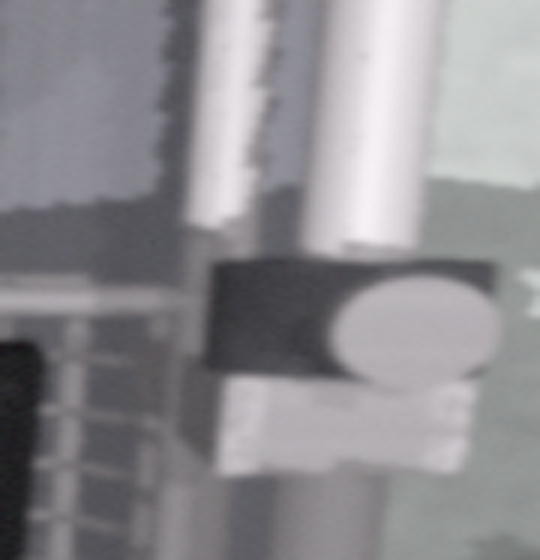

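The hook is visually at the collar and the force is starting to rise. A little more to confirm contact.

Emit:
play_rows([
  [[0,0,0.0006],[0,0,0],0],
])

```text
time_s: 16.18
tool_pos: [0.5373, 0.1795, 0.2227]
orientation: [-1.574, -0.082, 0.21]
force: [-0.4, -3.2, -1.8]
gripper_width: 0.0151
```

```bash
python3 -c "
from h import *
bar()"
```

```text
bar-grip x mm 50.47 bar y mm -35.94 grip z over bar mm 52.27 pitch deg -4.68 roll -0.11 yaw err -0.1 F bar xyz -0.95 -3.05 -1.81 t 16.18 w 0.0151
```

Emit:
play_rows([
  [[0,0,0.0009],[0,0,0],0],
])

```text
time_s: 16.27
tool_pos: [0.5372, 0.1797, 0.2228]
orientation: [-1.575, -0.081, 0.209]
force: [-0.6, -4.4, -1.1]
gripper_width: 0.0148
```

```bash
python3 -c "
from h import *
bar()"
```

```text
bar-grip x mm 50.57 bar y mm -35.78 grip z over bar mm 52.3 pitch deg -4.7 roll -0.15 yaw err -0.13 F bar xyz -1.37 -4.18 -1.1 t 16.27 w 0.0148
```

Emit:
play_rows([
  [[0,0.0003,0.0009],[0,0,0],0],
  [[0,0.0003,0.0006],[0,0,0],0],
])

```text
time_s: 16.43
tool_pos: [0.537, 0.1796, 0.2226]
orientation: [-1.576, -0.08, 0.209]
force: [0.1, -3.7, 0.5]
gripper_width: 0.0152
```

```bash
python3 -c "
from h import *
bar()"
```

```text
bar-grip x mm 50.7 bar y mm -35.82 grip z over bar mm 52.11 pitch deg -4.71 roll -0.22 yaw err -0.21 F bar xyz -0.56 -3.62 0.48 t 16.43 w 0.0152
```

Contact confirmed: it stalls at y −35.8 mm with about 3–4 N along the bar. Weight is on the bar, so I release.

Emit:
play_rows([
  [[0,0,0],[0,0,0],0.25],
  [[0,0,0],[0,0,0],0.35],
  [[0,0,0],[0,0,0],0.35],
  [[0,0,0],[0,0,0],0.35],
])

```text
time_s: 16.77
tool_pos: [0.5371, 0.1822, 0.2233]
orientation: [-1.573, -0.083, 0.209]
force: [0.4, 0.0, -1.2]
gripper_width: 0.0286
```

```bash
python3 -c "
from h import *
bar()
im=arm.get_image('wrist');cv2.imwrite('pics/w17.png',cv2.resize(im[80:220,360:450,::-1],None,fx=6,fy=4,interpolation=2));cv2.imwrite('pics/w17f.png',im[:,:,::-1]);bar()"
```

```text
bar-grip x mm 50.17 bar y mm -33.31 grip z over bar mm 52.77 pitch deg -4.61 roll -0.02 yaw err -0.07 F bar xyz 0.41 -0.06 -1.19 t 16.77 w 0.0286
bar-grip x mm 50.17 bar y mm -33.24 grip z over bar mm 52.8 pitch deg -4.61 roll -0.02 yaw err -0.06 F bar xyz 0.29 -0.11 -0.28 t 16.82 w 0.0295
```

View pics/w17.png

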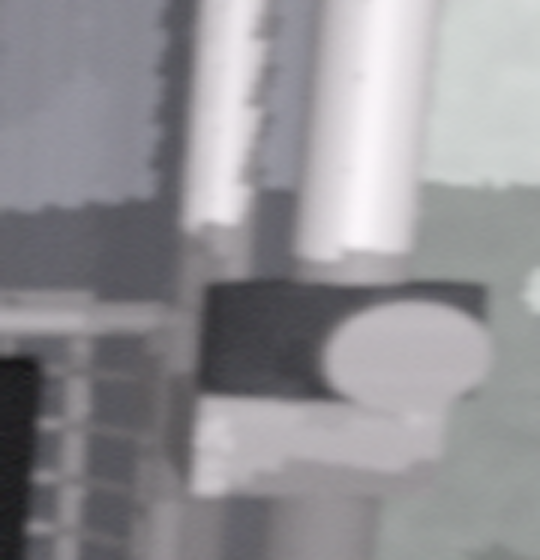

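View pics/w17f.png

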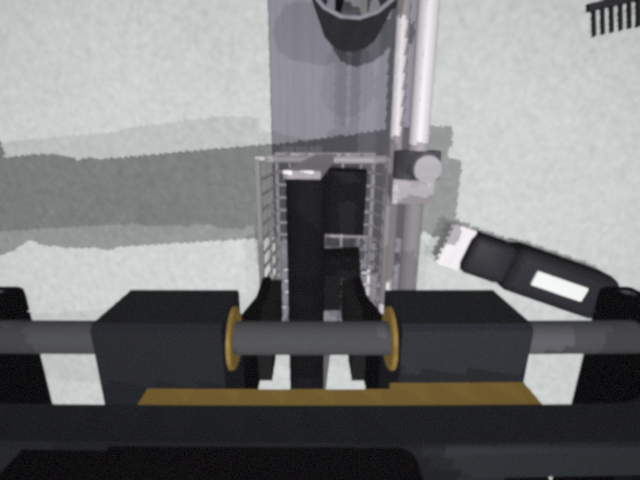

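The tool sprang 2.5 mm in +y on release, so I'll check the collar. First I open wider and withdraw straight up.

Emit:
play_rows([
  [[-0.002,0,0],[0,0,0],0.6],
  [[-0.002,0,0],[0,0,0],0.6],
  [[0,0,0],[0,0,0],0.6],
  [[0,-0.003,0],[0,0,0],0.6],
])

```text
time_s: 17.15
tool_pos: [0.5339, 0.1827, 0.2258]
orientation: [-1.572, -0.084, 0.21]
force: [-0.5, 0.4, -1.0]
gripper_width: 0.0482
```

Emit:
play_rows([
  [[0,-0.01,0],[0,0,0],0.6],
  [[0,-0.02,0],[0,0,0],0.6],
  [[0,-0.03,0],[0,0,0],0.6],
  [[0,-0.04,0],[0,0,0],0.6],
  [[0,-0.02,0],[0,0,0],0.6],
])

```text
time_s: 17.57
tool_pos: [0.5396, 0.1835, 0.318]
orientation: [-1.574, -0.08, 0.214]
force: [0.2, 0.8, 0.1]
gripper_width: 0.0519
```

Run:
```python
from h import *
bar()
im=arm.get_image('side');cv2.imwrite('pics/s18f.png',im[:,:,::-1]); cv2.imwrite('pics/s18.png',cv2.resize(im[255:400,200:320,::-1],None,fx=5,fy=4.1,interpolation=2))
P=pose();np.save('P18.npy',np.c_[P[0],P[1]])
im=arm.get_image('wrist');cv2.imwrite('pics/w18.png',im[:,:,::-1]);cv2.imwrite('pics/w18c.png',cv2.resize(im[80:300,330:450,::-1],None,fx=5,fy=2.7,interpolation=2))
a=cv2.imread('pics/side0.png');b=cv2.imread('pics/s18f.png')
# screw/collar template shift in the side picture
t=a[352:376,212:240]
r=cv2.matchTemplate(b[340:390,200:252],a[358:372,216:232],cv2.TM_CCOEFF_NORMED);print(cv2.minMaxLoc(r),'expect',(16,18))
```

```text
bar-grip x mm 47.53 bar y mm -32.44 grip z over bar mm 147.56 pitch deg -4.91 roll -0.06 yaw err 0.0 F bar xyz 0.3 0.77 0.13 t 17.57 w 0.0519
(-0.5584474205970764, 0.9753134250640869, (23, 28), (16, 18)) expect (16, 18)
```

View pics/s18.png

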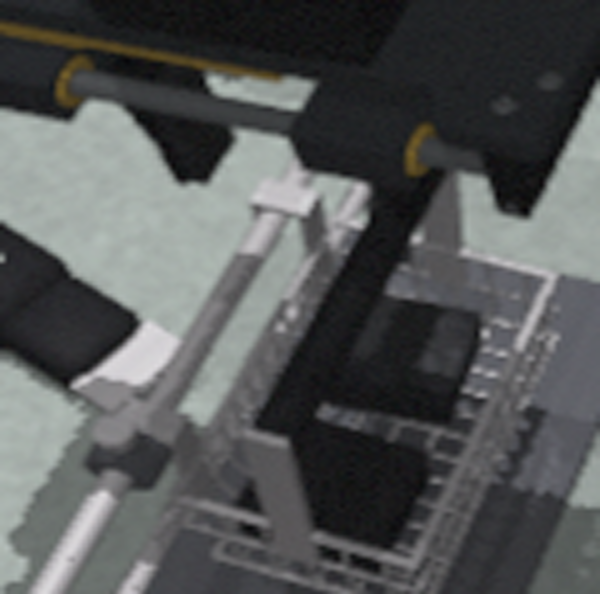

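View pics/w18.png

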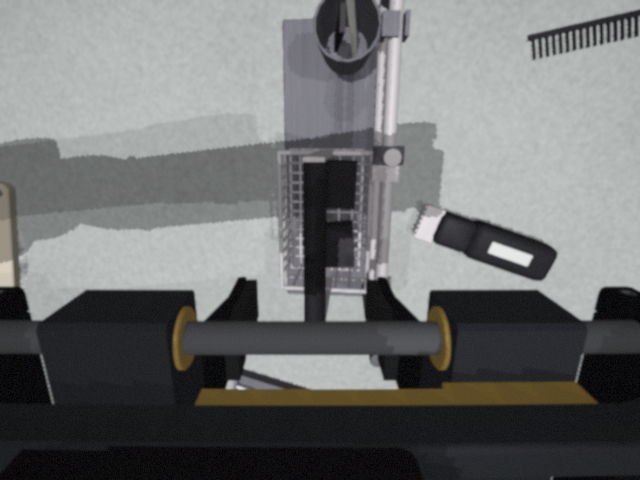

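View pics/w18c.png

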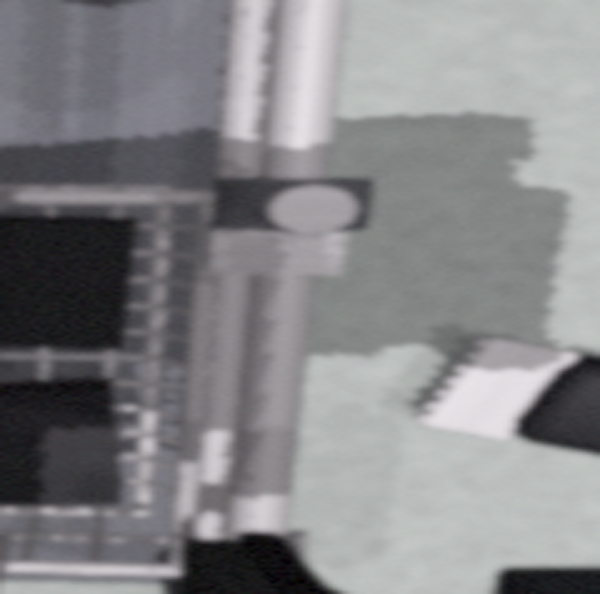

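Run:
```python
from h import *
A=np.load('P18.npy');P=(A[:,0],A[:,1:])
im=cv2.imread('pics/w18.png');g=cv2.cvtColor(im,cv2.COLOR_BGR2GRAY)
for u in (376,380,384,396): print(u,[(v,int(g[v,u])) for v in range(144,190)])
cv2.imwrite('pics/w18d.png',cv2.resize(im[140:190,365:410],None,fx=13,fy=11,interpolation=2))
s=cv2.imread('pics/s18f.png');cv2.imwrite('pics/s18d.png',cv2.resize(s[340:380,210:255],None,fx=13,fy=13,interpolation=2))
y=np.array([-np.sin(.187),np.cos(.187),0]);M=np.array([.58,.2242,0])
for v in (146,147,163,164,165,166,181,182,183): print(v,[(1000*y@(wonz((382,v),z,P)-M)).round(1) for z in (.170,.172,.177)])
```

```text
376 [(144, 108), (145, 94), (146, 71), (147, 57), (148, 55), (149, 50), (150, 51), (151, 51), (152, 51), (153, 47), (154, 53), (155, 52), (156, 54), (157, 55), (158, 58), (159, 57), (160, 60), (161, 60), (162, 61), (163, 69), (164, 81), (165, 107), (166, 127), (167, 135), (168, 138), (169, 138), (170, 136), (171, 134), (172, 133), (173, 132), (174, 132), (175, 134), (176, 136), (177, 136), (178, 131), (179, 133), (180, 133), (181, 134), (182, 139), (183, 139), (184, 140), (185, 140), (186, 140), (187, 139), (188, 140), (189, 140)]
380 [(144, 120), (145, 105), (146, 77), (147, 62), (148, 58), (149, 59), (150, 62), (151, 59), (152, 59), (153, 60), (154, 59), (155, 61), (156, 59), (157, 57), (158, 57), (159, 56), (160, 60), (161, 64), (162, 66), (163, 74), (164, 90), (165, 119), (166, 138), (167, 140), (168, 136), (169, 135), (170, 134), (171, 131), (172, 131), (173, 131), (174, 130), (175, 133), (176, 133), (177, 132), (178, 131), (179, 128), (180, 126), (181, 120), (182, 111), (183, 105), (184, 104), (185, 103), (186, 103), (187, 103), (188, 104), (189, 104)]
384 [(144, 116), (145, 10
[... 897 characters left out ...]
175, 170), (176, 171), (177, 169), (178, 167), (179, 164), (180, 161), (181, 156), (182, 144), (183, 134), (184, 133), (185, 132), (186, 131), (187, 131), (188, 130), (189, 130)]
146 [np.float64(34.3), np.float64(34.3), np.float64(34.5)]
147 [np.float64(33.5), np.float64(33.6), np.float64(33.8)]
163 [np.float64(21.7), np.float64(21.9), np.float64(22.2)]
164 [np.float64(21.0), np.float64(21.1), np.float64(21.5)]
165 [np.float64(20.2), np.float64(20.4), np.float64(20.8)]
166 [np.float64(19.5), np.float64(19.6), np.float64(20.1)]
181 [np.float64(8.1), np.float64(8.3), np.float64(9.0)]
182 [np.float64(7.3), np.float64(7.6), np.float64(8.2)]
183 [np.float64(6.5), np.float64(6.8), np.float64(7.5)]
```

View pics/w18d.png

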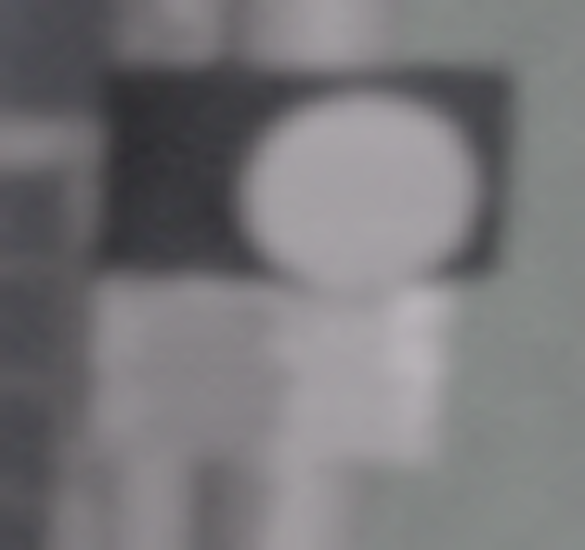

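View pics/s18d.png

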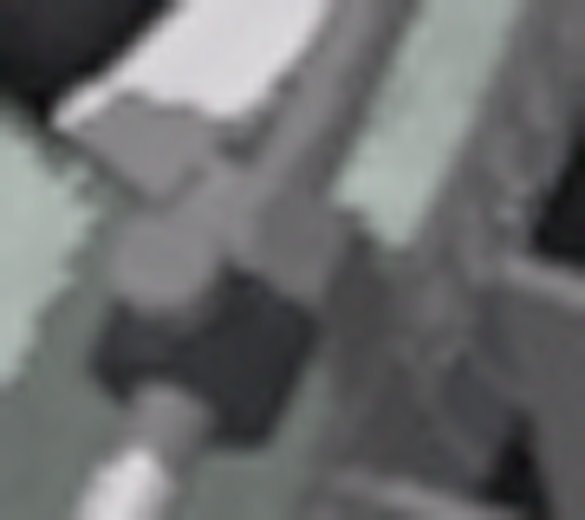

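The collar is unmoved: the side-view template matches exactly, and its face still reads y≈20.5 mm. In the wrist close-up the hook adjoins the collar with no visible gap, the second hook is on the bar at side crop (290,195), and both guards are inside. I'll move up a bit more, let it rest, and do a final check.

Emit:
play_rows([
  [[0,-0.03,0],[0,0,0],0.6],
  [[0,-0.03,0],[0,0,0],0.6],
  [[0,0,0],[0,0,0],0.6],
  [[0,0,0],[0,0,0],0.6],
  [[0,0,0],[0,0,0],0.6],
])

```text
time_s: 18.08
tool_pos: [0.5432, 0.1841, 0.3627]
orientation: [-1.574, -0.079, 0.214]
force: [-0.2, -0.1, 0.3]
gripper_width: 0.0523
```

Run:
```python
from h import *
bar()
im=arm.get_image('side')[:,:,::-1].copy();cv2.imwrite('pics/s19.png',im)
b=cv2.imread('pics/s18f.png');d=cv2.absdiff(im,b)[300:400,200:300];print('diff basket region max',d.max(),d.mean())
a=cv2.imread('pics/side0.png')
for n,(u,v,w) in {'clipper':(165,290,70),'bottle':(220,195,45),'jar':(268,172,36)}.items():
    r=cv2.matchTemplate(im[v-10:v+w+10,u-10:u+w+10],a[v:v+w,u:u+w],cv2.TM_CCOEFF_NORMED);print(n,cv2.minMaxLoc(r)[1::2])
# lean from upright
cv2.imwrite('pics/s19c.png',cv2.resize(im[350:400,240:290],None,fx=11,fy=11,interpolation=2))
g=np.array([.58,.2242,.2145])+np.array([np.cos(.187),np.sin(.187),0])*-.0526+np.array([-np.sin(.187),np.cos(.187),0])*-.036
x=np.array([np.cos(.187),np.sin(.187),0]);y=np.array([-x[1],x[0],0]);z=np.array([0,0,1.])
for phi in (0,.035,.07):
    Z=z*np.cos(phi)-x*np.sin(phi);p=proj('side',g+.064*y);q=proj('side',g+.064*y-.075*Z);print(phi,p,((q-p)[0]/(q-p)[1]).round(3))
```

```text
bar-grip x mm 43.87 bar y mm -32.56 grip z over bar mm 192.19 pitch deg -4.95 roll -0.08 yaw err -0.01 F bar xyz -0.19 -0.06 0.26 t 18.08 w 0.0523
diff basket region max 144 6.366133333333333
clipper (0.9775881767272949, (10, 10))
bottle (0.13844908773899078, (2, 7))
jar (0.5062426328659058, (11, 10))
0 [252.77865577 362.77387924] 0.311
0.035 [252.77865577 362.77387924] 0.239
0.07 [252.77865577 362.77387924] 0.164
```

View pics/s19.png

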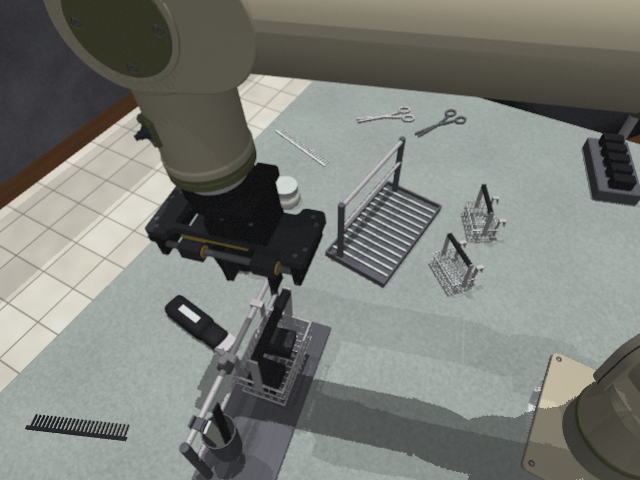

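View pics/s19c.png

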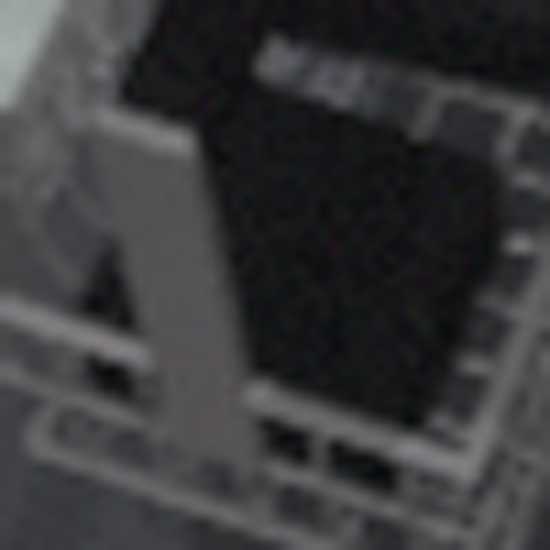

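```bash
python3 -c "
from bench import arm
print(arm.job_done())"
```

```text
the job is handed in; nothing more can be done
None
```

The basket is hanging on the station rack by both hooks with its left hook against the stop collar. It is released, and I handed the job in at about 18 s; no verdict was reported.

**What I did:**
- I lifted the basket off the drip rack and carried it across. I corrected a lean of about 0.035 rad before hooking it on the bar with a gap of about 26 mm to the collar.
- I let go once so it could settle, then regripped. It stuck at about 6–10 N while leaning, so I levelled it and it then slid freely.
- I crept up to the collar until it stalled at about 3–4 N, opened the gripper and backed off upward.

**Last checks that passed:**
- **Collar:** it had not moved in the side picture (template match exact to the pixel).
- **Hook gap:** none could be seen between hook and collar; I put it at no more than about 1 mm.
- **Basket:** both hooks are on the bar, both guards are inside, and the lean is about 0.04 rad by the upright's slope.
- **Clipper:** unmoved.
- **Arm:** clear of everything, at rest, with about zero force.

**Less certain:**
- **Hard press:** one lowering step briefly pressed about 30 N on the bar; I backed it off at once.
- **Spring on release:** the gripper moved 2.5 mm towards the collar when it opened, but the collar still matched its earlier place.
- **Bottle and jar:** the gripper hid both in the last picture, so their check failed. It passed well above them.
- **At rest:** the picture comparison was inconclusive because the arm had moved between the two pictures.

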